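# Unlock the valve block with the hex key and move its plungers to the wash rack

## Robot

A 6-joint arm with a two-finger parallel gripper is mounted at the origin on the work surface. World frame = base frame: x ahead of the robot, y to its left, z up, the work surface at z = 0. Lengths are in m, angles in rad, forces in N, time in s.
With the tool pointing down it reaches from about 0.35 to 0.925 m from the base axis. Payload 6.4 kg.
Tool frame: the origin (TCP) lies on the centre line of the jaws, within the pads' length; the fingertips stand 22 mm ahead of it and the grasp point (between the pads) lies 3 mm ahead of it (manip.tcp_to_tips is the distance from the TCP to the fingertips, in m); z points along the fingers, y is the direction in which the jaws open and shut (so a half turn about z gives the same grasp; the last joint's range is limited). The gripper opens to 94 mm and grips with 3 to 60 N. Pads are 16 mm wide; open, the fingers measure 119 mm over their backs; the gripper's body (75 mm by 177 mm) begins 78 mm behind the grasp point.
Start: joints at [-1.295, 0.245, 1.558, -0, 1.339, -0.174], TCP at [0.283, -0.585, 0.227] pointing down, gripper open.
Joint ranges: [-3.13, 3.13], [-1.02, 2.26], [0.13, 2.54], [-0.95, 4.09], [0.21, 2.88], [-2.74, 2.74]. Speed limits (rad/s): [2.57, 2.57, 3.14, 3.14, 3.14, 3.14].

## Interface

Orientations are given as a unit quaternion [w, x, y, z].
In Python, from cell import sensors, viewer, workorder, manip gives the robot as it stands.
- The arm moves only by the tool arm_command, never from a script. Its argument "targets" is a list of rows, each a list of 7 numbers: the shift along the world's x, y, z scaled (see below), then the turn, a rotation vector about the world's x, y, z scaled (see below), then the finger opening in mm, from 0 to 94. In form: [[x, y, z, wx, wy, wz, claw], ...]. A call has 1 to 10 rows; each row shifts and turns the commanded pose from where the row before left it; what a row does not reach is not made up. The controller multiplies each number of a shift by 2.5 cm and each number of a turn by 0.12 rad. A row lasts 1/8 s, in which the tool goes at most 62.5 mm and 10.7 degrees, less where a joint would pass 70% of its speed; a pose out of reach is approached as far as the arm can. A call with a number of a shift or a turn outside -1 to 1 is refused whole. A call with a gripper value outside its range is refused whole. The fingers move at their own pace and stop on an object; "newtons" is the grip in N (left out, the last holds). Time passes only in rows, so rows that do not move let the fingers close. It gives the time, the measured TCP pose, the force and the opening at its end, in the units of the state.
- sensors.sense(): the state, without advancing time (a new reading comes with each control period).
- viewer.snapshot(name): name is "side" or "top" or "wrist"; returns a dict with "image" (420x560x3 uint8, blue, green, red), "intrinsics" (3x3 intrinsics, pixels), "R" (3x3) and "t" (3): a world point X has camera coordinates R X + t. Camera axes: x right, y down, z forward; pixel columns grow to the right and rows downward; lengths in m; the calibration is good to about 2 mm. A picture is of the moment at which its call begins. There is no depth.
- workorder.hand_in(): hands the job in, once; it reports no verdict.
The state is a dict: "clock": time; "joint_pos": joint angles; "joint_vel": joint speeds; "joint_efforts": joint torques, N m; "tcp_pos": TCP position; "orientation": TCP orientation; "wrist_force": force on the tool from outside, world axes, zero at the start; "moment": the same for the moment, N m; "grip_width": finger opening in m.
Only numpy, scipy, OpenCV 4.12 (cv2) and the standard library are available. Lean on these libraries where they do the work, as an engineer would, in place of code of your own. Each camera call takes 0.05 s, during which the arm holds its last target.

## Task

Take the hex key from its stand, find the recessed socket of the lock screw with it, and loosen the screw anticlockwise in regrasped quarter turns right to its stop, so that the keeper bar slides clear of the plungers. Put the key back upright, fully down in its stand, and move every plunger in the valve block to the wash rack, each fully home in a hole of its own. Leave the gear, the bearing, the oil bottle and the spanner where they are.

Things in the scene. Friction and masses are not known exactly. Their poses are not given: they have to be found in the camera images.
- socket (a point): Centre of the mouth of the lock screw's hex socket: 26 mm across flats, 28 mm deep, vertical. The steel screw (49 mm over corners, red mark on its rim) sits in a 52 mm round well in the valve block, its top 4 mm below the block's top. Its x axis points to a corner of the hexagon and to the red mark, and turns with the screw. Turning friction 0.15 N m.
- lock_screw (a joint): Angle of the lock screw, rad, grows anticlockwise seen from above; 0 = locked stop, 6.4 (a little over one full turn) = fully loosened stop. It starts between 0 and 0.5. A key still twisted hard against the socket binds: relax the grip before pulling it out. The screw slides the keeper bar 2 mm per rad.
- keeper_bar (a joint): Slide, m, of the red keeper bar (20 x 180 x 8 mm) towards the block's +x, driven by the lock screw. At 0 it overlaps the plungers' flanges by 6 mm, 2 mm above them, and traps them; beyond 0.006 it clears their edges, at the stop it reads 0.0128. Its underside is 7 mm above the block's top.
- key_grip (a point): Centre of the hex key's orange square handgrip (34 x 34 mm, 45 tall, flats along key x and y; z up), 112.5 mm above the tip. Key 350 g, 135 mm long: from the tip a steel hexagon 24 mm across flats, 45 long (lowest 6 tapered to 15.6 across flats), a corner on key x; a 16 mm round neck to 90; the grip. Released in socket or stand it stays standing, leaning a few degrees at most.
- key_tip (a point): Centre of the lower end of the hex key; same axes as the key.
- stand_hole (a point): Centre of the mouth of the round hole in the fixed grey key stand (80 x 80 mm, 60 mm tall): 31 mm diameter, 45 mm deep, vertical. The key starts standing in it.
- valve_block: Fixed aluminium valve block, 110 (x) x 280 (y) x 70 mm, origin at the centre of its underside. Three bores of 23 mm lie in a row at x 0, y -95, -35 and 25 mm, the lock screw at x 0, y 105 mm; the keeper bar lies on the +x side of the bores.
- wash_rack: Loose blue wash rack, 85 (x) x 190 (y) x 60 mm, 1.6 kg, origin at the centre of its underside. Three holes in a row along its y. All three start empty.
- wash_rack_hole0 (a point): Centre of the mouth of rack hole 0 (23 mm diameter, 50 mm deep, 60 mm apart, at the top of the rack, 60 mm up). z up.
- wash_rack_hole1 (a point): Centre of the mouth of rack hole 1 (23 mm diameter, 50 mm deep, 60 mm apart, at the top of the rack, 60 mm up). z up.
- wash_rack_hole2 (a point): Centre of the mouth of rack hole 2 (23 mm diameter, 50 mm deep, 60 mm apart, at the top of the rack, 60 mm up). z up.
- plunger0_stem (a point): Plunger 0 (may be absent): mid-stem point, z up its axis, 82 mm above the foot, 34 above the flange's underside, 28 below the top. 150 g, 110 mm: steel shaft 20 dia x 48 (foot chamfered 2), brass flange 34 dia x 5, yellow round stem 18 dia x 57. Starts seated in a bore, flange on the block's top; home in the rack its flange lies on the rack's top.
- plunger1_stem (a point): Plunger 1 (may be absent): mid-stem point, z up its axis, 82 mm above the foot, 34 above the flange's underside, 28 below the top. 150 g, 110 mm: steel shaft 20 dia x 48 (foot chamfered 2), brass flange 34 dia x 5, yellow round stem 18 dia x 57. Starts seated in a bore, flange on the block's top; home in the rack its flange lies on the rack's top.
- plunger2_stem (a point): Plunger 2 (may be absent): mid-stem point, z up its axis, 82 mm above the foot, 34 above the flange's underside, 28 below the top. 150 g, 110 mm: steel shaft 20 dia x 48 (foot chamfered 2), brass flange 34 dia x 5, yellow round stem 18 dia x 57. Starts seated in a bore, flange on the block's top; home in the rack its flange lies on the rack's top.
- gear: Bystander: steel gear, 120 mm diameter, 44 mm tall.
- bearing: Bystander: steel bearing ring, 90 mm diameter, 22 mm tall.
- oil_bottle: Bystander: black oil bottle with yellow cap, 68 mm diameter, 160 mm tall.
- spanner: Bystander: spanner, 190 mm long, lying flat.
Not all that is in view belongs to the job. What is shaped like the part that bears plunger1_stem but green is not meant.

How it is judged:
By the outcome, as a careful person would: the job done as asked, in the order asked, and still so for the second after the job is handed in, with the robot touching nothing.
Of plunger0, plunger1, plunger2 only 2 to 3 are there at a start; the rules pass over those that are not, and their reading is None.
At some moment in a run one of wash_rack may be knocked a few centimetres aside while the robot is not near it.
It also fails if it takes over 208 s, if anything falls off the work surface, if the arm or the gripper's body presses on something with over 40 N, if the wrist force passes 120 N, or if a joint passes its speed limit or range.

## Working session

There is one attempt and no reset: what is moved stays moved. The work goes in short steps, Python scripts to look and compute and a tool call to move; the robot and the scene stay as the last step left them, time stands still between calls to the robot, and variables do not carry over. Pictures are saved under pics/ and viewed, and the job is handed in when it is done.

Besides the shell and the picture viewer there is one more tool, called after "Request:" as name(argument=value, ...) on one line, values as JSON. arm_command: Moves the arm, as the interface text tells. Shifts and turns lie within -1 to 1; 1 stands for 2.5 cm of shift or 0.12 rad of turn. Its arguments: {"type":"object","properties":{"targets":{"type":"array","items":{"type":"array","items":{"type":"number"}}},"newtons":{"type":"number"}},"required":["targets"]}

```bash
ls; mkdir -p pics; cat > h.py <<'E'
import numpy as np,cv2,json
from cell import sensors, viewer, workorder, manip
def snap(name,fn):
    s=viewer.snapshot(name); cv2.imwrite('pics/'+fn+'.png',s['image'])
    np.savez('pics/'+fn+'.npz',K=s['intrinsics'],R=s['R'],t=s['t'],im=s['image']); return s
def load(fn):
    d=np.load('pics/'+fn+'.npz'); return d
def proj(d,X):
    c=np.array(d['R'])@np.array(X,float)+np.array(d['t']); p=np.array(d['K'])@c; return p[:2]/p[2]
def back(d,u,v,z):
    R=np.array(d['R']);t=np.array(d['t']);r=R.T@np.linalg.inv(np.array(d['K']))@np.array([u,v,1.]);C=-R.T@t
    return C+r*(z-C[2])/r[2]
def crop(fn,u0,v0,u1,v1,s,out):
    im=load(fn)['im'][v0:v1,u0:u1]; cv2.imwrite('pics/'+out+'.png',cv2.resize(im,None,fx=s,fy=s,interpolation=cv2.INTER_CUBIC))
def st():
    s=sensors.sense(); print({k:np.round(v,4).tolist() for k,v in s.items()})
E
python3 - <<'E'
from h import *
for n in ['top','side','wrist']:
    s=snap(n,n+'0'); print(n,np.array(s['K'] if 'K' in s else s['intrinsics']).round(1).tolist(),(-np.array(s['R']).T@s['t']).round(3),np.array(s['R']).round(2).tolist())
st(); print(manip.tcp_to_tips)
E
```

```text
pics
top [[540.2, 0.0, 278.2], [0.0, 540.2, 207.8], [0.0, 0.0, 1.0]] [0.314 0.016 1.653] [[0.0, -1.0, 0.02], [-0.99, -0.01, -0.15], [0.15, -0.02, -0.99]]
side [[467.2, 0.0, 287.9], [0.0, 467.2, 219.6], [0.0, 0.0, 1.0]] [ 0.298 -1.172  0.793] [[0.98, -0.22, 0.01], [-0.1, -0.49, -0.86], [0.19, 0.84, -0.5]]
wrist [[289.5, 0.0, 276.2], [0.0, 289.5, 211.7], [0.0, 0.0, 1.0]] [ 0.345 -0.555  0.383] [[0.44, -0.9, -0.0], [-0.87, -0.42, 0.24], [-0.21, -0.1, -0.97]]
{'clock': 0.15, 'joint_pos': [-1.2951, 0.2456, 1.5587, -0.0, 1.3387, -0.1741], 'joint_vel': [0.0016, -0.0029, -0.004, 0.0013, -0.0003, 0.0004], 'joint_efforts': [0.0009, -41.6265, -31.4982, 0.0686, 0.0316, -0.0001], 'tcp_pos': [0.2825, -0.585, 0.2266], 'orientation': [-0.0007, 0.9748, 0.223, -0.0], 'wrist_force': [0.562, -0.9103, 0.319], 'moment': [0.0192, -0.0244, -0.0101], 'grip_width': 0.0939}
0.022
```

View pics/top0.png

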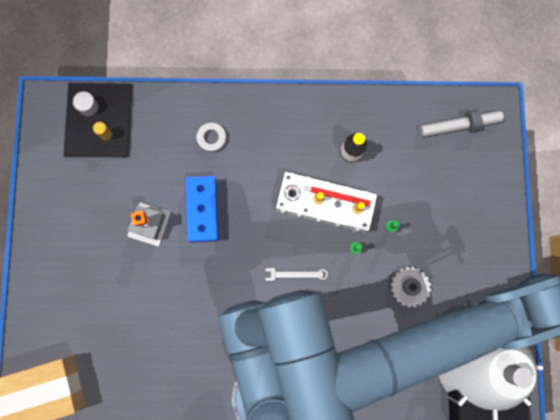

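View pics/side0.png

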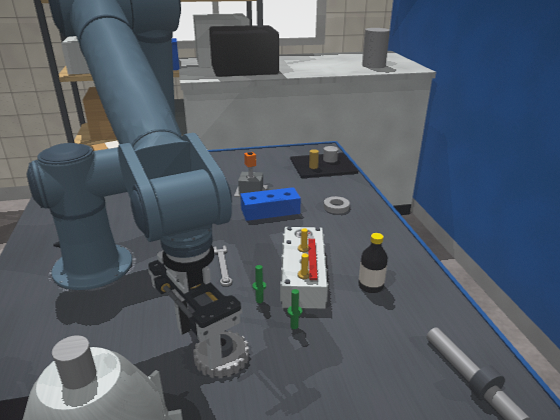

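View pics/wrist0.png

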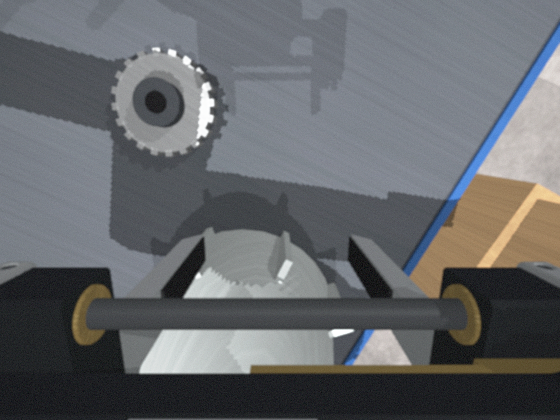

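```bash
python3 - <<'E'
from h import *
d=load('top0'); print(proj(d,[0,0,0]))
for n,u,v,z in [('keygrip top',138,218,.15),('rack',201,209,.06),('screw',292,193,.066),('p',320,197,.13),('p',360,207,.13)]: print(n,back(d,u,v,z).round(4))
crop('top0',255,150,395,260,5.7,'c1'); crop('top0',110,160,230,260,6,'c2')
E
```

```text
[270.83326779 397.56058092]
keygrip top [0.5099 0.3748 0.15  ]
rack [0.5499 0.2112 0.06  ]
screw [ 0.5991 -0.0593  0.066 ]
p [ 0.5766 -0.1366  0.13  ]
p [ 0.5484 -0.2511  0.13  ]
```

View pics/c1.png

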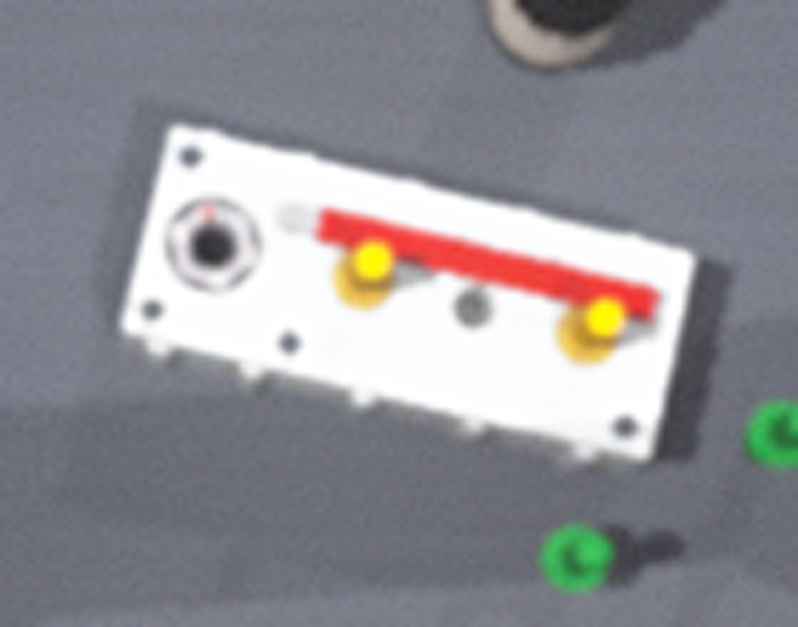

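View pics/c2.png

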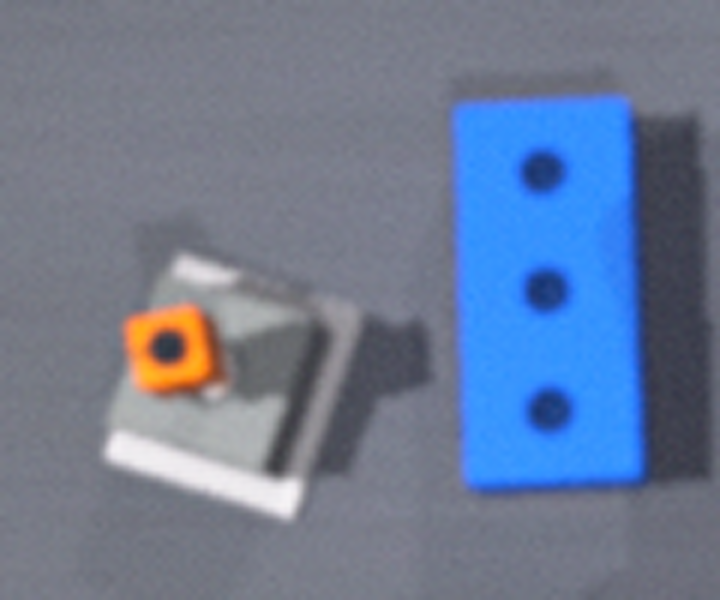

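Request:
arm_command(targets=[[0.6,1,0.6,0,0,-0.2,94],[0.6,1,0.6,0,0,-0.2,94],[0.6,1,0.6,0,0,-0.2,94],[0.6,1,0.6,0,0,-0.2,94],[0.6,1,0.6,0,0,-0.2,94],[0.6,1,0.6,0,0,-0.2,94],[0.6,1,0.4,0,0,-0.2,94],[0.6,1,0,0,0,-0.2,94],[0.6,1,0,0,0,-0.2,94],[0.6,1,0,0,0,-0.2,94]])

```text
clock: 1.4
tcp_pos: [0.4329, -0.3344, 0.3271]
orientation: [-0.0, 0.995, 0.104, -0.0]
wrist_force: [-0.2, -0.4, 0.0]
grip_width: 0.0939
```

Request:
arm_command(targets=[[0.6,1,0,0,0,0,94],[0.6,1,0,0,0,0,94],[0.6,1,0,0,0,0,94],[0.6,1,0,0,0,0,94],[0.6,1,0,0,0,0,94],[0.6,1,0,0,0,0,94],[0.6,1,0,0,0,0,94],[0.6,1,0,0,0,0,94],[0.6,1,0,0,0,0,94],[0,0,0,0,0,0,94]])

```text
clock: 2.65
tcp_pos: [0.5679, -0.1091, 0.327]
orientation: [-0.0, 0.994, 0.106, -0.0]
wrist_force: [0.2, -0.3, 0.4]
grip_width: 0.0941
```

```bash
python3 - <<'E'
from h import *
snap('wrist','w1'); st()
E
```

```text
{'clock': 2.7, 'joint_pos': [-0.3873, 0.0117, 1.6333, -0.0004, 1.4974, 0.9724], 'joint_vel': [-0.0267, -0.0085, 0.0087, -0.004, -0.0011, 0.0], 'joint_efforts': [0.9078, -33.3791, -33.1043, 0.1119, -0.0539, 0.0225], 'tcp_pos': [0.5675, -0.11, 0.327], 'orientation': [0.0, 0.9944, 0.1054, -0.0004], 'wrist_force': [-0.5429, -0.7846, 0.6981], 'moment': [0.0068, 0.019, -0.0445], 'grip_width': 0.0941}
```

View pics/w1.png

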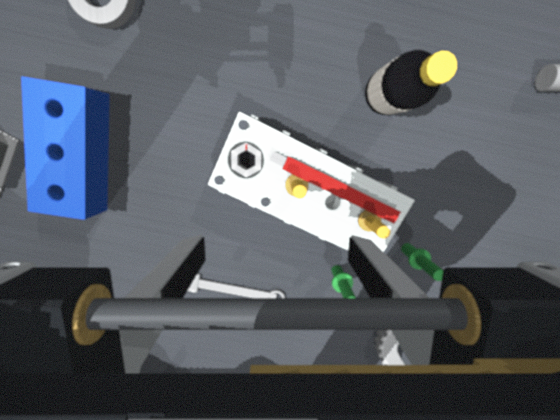

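```bash
python3 - <<'E'
from h import *
crop('w1',195,100,425,260,3.4,'c3'); crop('w1',215,130,275,190,10,'c4')
E
```

```text
(no output)
```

View pics/c3.png

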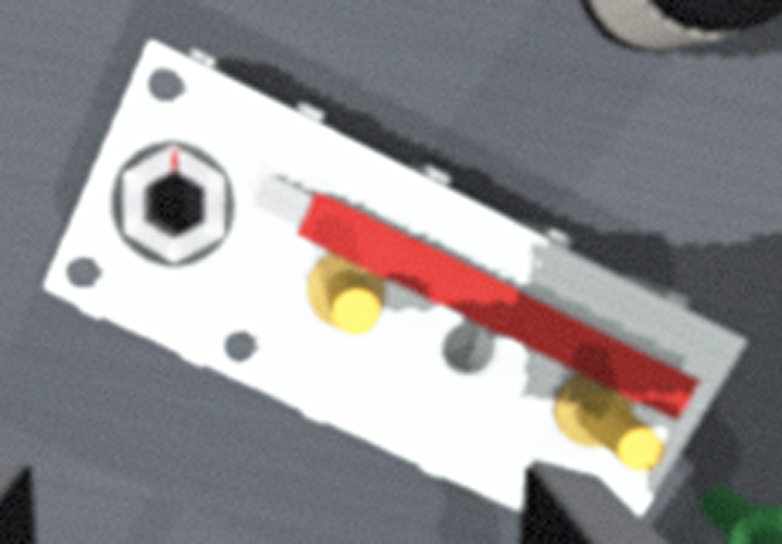

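View pics/c4.png

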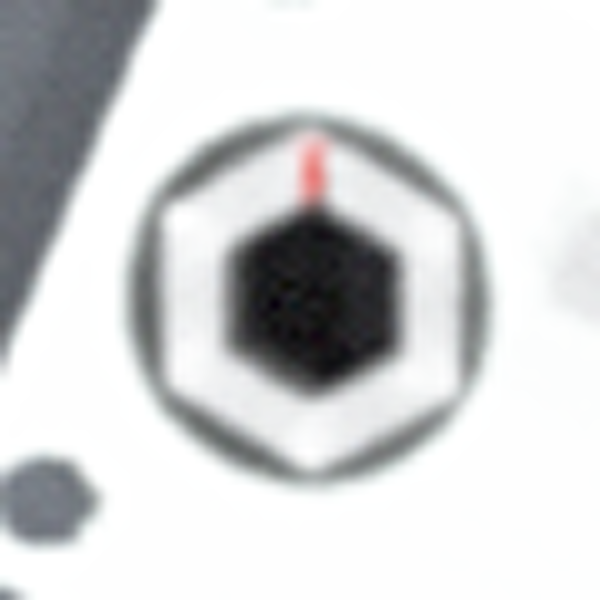

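```bash
python3 - <<'E'
from h import *
d=load('w1')
f=lambda u,v,s,u0,v0:((u+.5)/s-.5+u0,(v+.5)/s-.5+v0)
A,B,C=[back(d,*f(u,v,3.4,195,100),.07)[:2] for u,v in [(150,40),(748,342),(45,285)]]
print('corners',A,B,C,np.linalg.norm(A-B),np.linalg.norm(A-C))
y=(A-B)/np.linalg.norm(A-B); x=(A-C)/np.linalg.norm(A-C); print('yaw',np.arctan2(-y[0],y[1]),np.arctan2(x[1],x[0]))
ctr=(B+C)/2;print(ctr)
yaw=np.arctan2(-y[0],y[1]); R=np.array([[np.cos(yaw),-np.sin(yaw)],[np.sin(yaw),np.cos(yaw)]])
for yy in (-.095,-.035,.025,.105): print('pred',yy,ctr+R@[0,yy])
S=back(d,*f(312,300,10,215,130),.066)[:2];print('screw',S)
m1=back(d,*f(314,135,10,215,130),.066)[:2];m2=back(d,*f(312,475,10,215,130),.066)[:2];print('mark',m1-S,np.arctan2(*(m1-S)[::-1]),np.arctan2(*(m1-m2)[::-1]),np.linalg.norm(m1-m2))
print('bore mid',back(d,*f(468,345,3.4,195,100),.07)[:2])
# top camera
d=load('top0')
print('top screw',back(d,*f(212,245,5.7,255,150),.066), 'pl',back(d,*f(374,261,5.7,255,150),.132),back(d,*f(606,319,5.7,255,150),.132),'mid',back(d,*f(472,308,5.7,255,150),.07))
g=f(168,346,6,110,160)
print('grip',back(d,*g,.15))
cs=[back(d,*f(u,v,6,110,160),.15)[:2] for u,v in [(122,318),(200,303),(218,380),(140,395)]]
print(cs,[np.linalg.norm(cs[i]-cs[i-1]) for i in range(4)],[np.degrees(np.arctan2(*(cs[i]-cs[i-1])[::-1])) for i in range(4)])
for u,v in [(542,171),(547,290),(549,410)]: print('rackh',back(d,*f(u,v,6,110,160),.06))
E
```

```text
corners [ 0.66271092 -0.03660737] [ 0.59596354 -0.30943831] [ 0.55662447 -0.01101765] 0.28087708549707585 0.10912913263273268
yaw -0.23993460011709813 -0.2366941528201394
[ 0.576294   -0.16022798]
pred -0.095 [ 0.55371829 -0.25250657]
pred -0.035 [ 0.56797664 -0.19422536]
pred 0.025 [ 0.58223498 -0.13594414]
pred 0.105 [ 0.60124611 -0.05823586]
screw [ 0.60110594 -0.05753729]
mark [0.02251215 0.00399112] 0.17546443742580112 0.18186881253079115 0.047780542840124465
bore mid [ 0.56934248 -0.192445  ]
top screw [ 0.6004127  -0.05865541  0.066     ] pl [ 0.58093296 -0.1370101   0.132     ] [ 0.55225215 -0.25341434  0.132     ] mid [ 0.56730207 -0.19429199  0.07      ]
grip [0.51203194 0.37605648 0.15      ]
[array([0.52504387, 0.39791599]), array([0.53234662, 0.36207429]), array([0.49624928, 0.35227811]), array([0.48901581, 0.38800858])] [np.float64(0.03736546195447717), np.float64(0.03657809657510193), np.float64(0.03740298973143988), np.float64(0.03645531642354962)] [np.float64(15.37578907922388), np.float64(-78.48360484199995), np.float64(-164.816619877908), np.float64(101.44459094125183)]
rackh [0.61306576 0.21598343 0.06      ]
rackh [0.55310881 0.21200269 0.06      ]
rackh [0.49330436 0.20952773 0.06      ]
```

Request:
arm_command(targets=[[-0.1,1,0,0,0,0,94],[-0.1,1,0,0,0,0,94],[-0.1,1,0,0,0,0,94],[-0.1,1,0,0,0,0,94],[-0.1,1,0,0,0,0,94],[-0.1,1,0,0,0,0,94],[-0.1,1,0,0,0,0,94],[-0.1,1,0,0,0,0,94],[-0.1,1,0,0,0,0,94],[-0.1,1,0,0,0,0,94]])

```text
clock: 3.95
tcp_pos: [0.5425, 0.1392, 0.3274]
orientation: [0.0, 0.995, 0.104, -0.0]
wrist_force: [-0.3, -0.0, 0.7]
grip_width: 0.0943
```

Request:
arm_command(targets=[[-0.1,1,0,0,0,0,94],[-0.1,1,0,0,0,0,94],[-0.1,1,0,0,0,0,94],[-0.1,1,0,0,0,0,94],[-0.1,1,0,0,0,0,94],[-0.1,1,0,0,0,0,94],[-0.1,1,0,0,0,0,94],[-0.1,1,0,0,0,0,94],[-0.1,1,0,0,0,0,94],[0,0,0,0,0,0,94]])

```text
clock: 5.2
tcp_pos: [0.5202, 0.3645, 0.3271]
orientation: [0.0, 0.994, 0.105, -0.0]
wrist_force: [-0.1, -0.5, -0.0]
grip_width: 0.0939
```

```bash
python3 - <<'E'
from h import *
snap('wrist','w2'); st()
E
```

```text
{'clock': 5.25, 'joint_pos': [0.4322, 0.1479, 1.4888, -0.0006, 1.5055, 1.7933], 'joint_vel': [-0.0148, -0.0099, 0.007, -0.0016, 0.0005, 0.0012], 'joint_efforts': [0.8231, -38.9715, -33.2264, 0.0492, -0.0841, 0.0135], 'tcp_pos': [0.5203, 0.3639, 0.3272], 'orientation': [0.0004, 0.9945, 0.1047, -0.0002], 'wrist_force': [-0.4779, -0.8353, -0.7604], 'moment': [0.0185, -0.0239, -0.0039], 'grip_width': 0.0942}
```

View pics/w2.png

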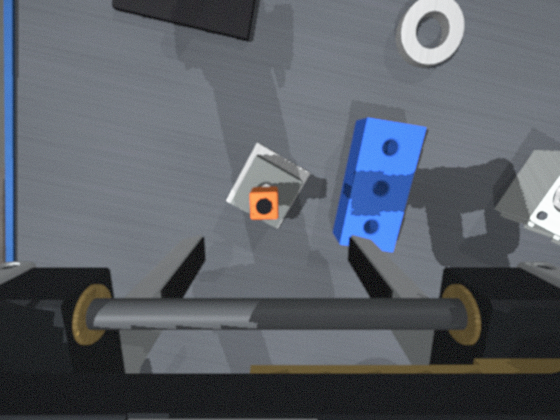

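```bash
python3 - <<'E'
from h import *
crop('w2',220,135,320,235,6,'c5'); crop('w2',325,105,435,255,4,'c6')
E
```

```text
(no output)
```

View pics/c5.png

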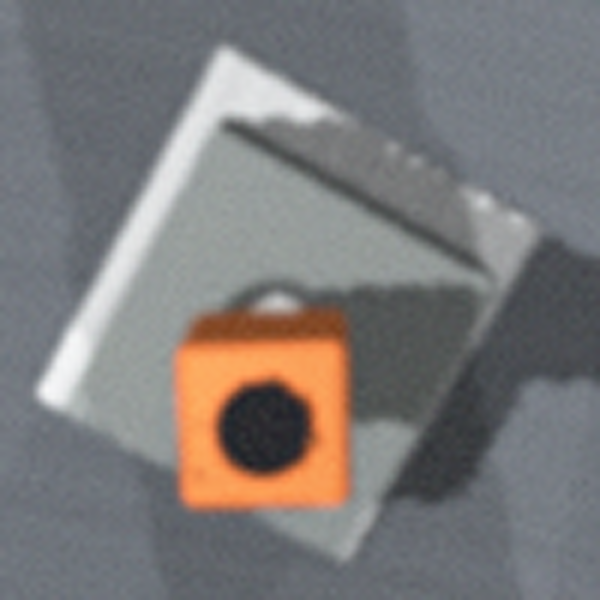

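View pics/c6.png

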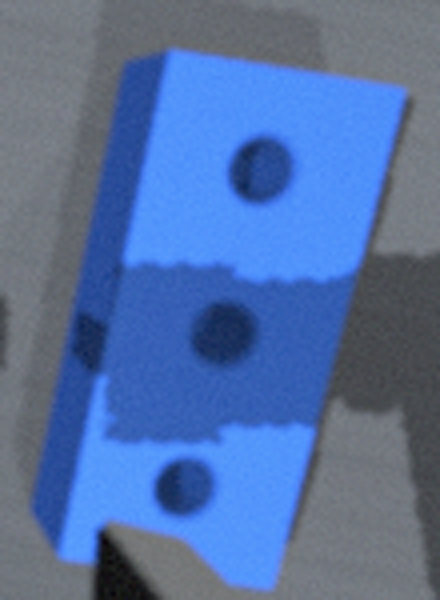

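```bash
cat >> h.py <<'E'
f=lambda u,v,s,u0,v0:((u+.5)/s-.5+u0,(v+.5)/s-.5+v0)
def ang(a): return float(np.arctan2(a[1],a[0]))
E
python3 - <<'E'
from h import *
d=load('w2')
P=lambda u,v,z:back(d,*f(u,v,6,220,135),z)[:2]
c=[P(u,v,.15) for u,v in [(177,347),(348,340),(350,503),(183,507)]]
print(np.mean(c,0),P(266,427,.15),[np.linalg.norm(c[i]-c[i-1]) for i in range(4)],[ang(c[i]-c[i-1]) for i in range(4)])
s=[P(u,v,.06) for u,v in [(222,122),(490,275),(350,562),(78,400)]]
print('stand',np.mean(s,0),[np.linalg.norm(s[i]-s[i-1]) for i in range(4)],[ang(s[i]-s[i-1]) for i in range(4)], (s[0]+s[2])/2,(s[1]+s[3])/2)
for u,v in [(262,170),(224,332),(184,487)]: print('rack',back(d,*f(u,v,4,325,105),.06)[:2])
print('axis',proj(d,[.512,.376,.06]))
E
```

```text
[0.5123649  0.37785856] [0.51206454 0.37749487] [np.float64(0.03228526821884438), np.float64(0.03332661257193198), np.float64(0.03284239548767049), np.float64(0.03326902847827967)] [0.22563936892709183, -1.3186299526156446, -2.917398514599527, 1.8062605644227894]
stand [0.51333385 0.37663071] [np.float64(0.07740271648471506), np.float64(0.07470548421454919), np.float64(0.08092820658114), np.float64(0.07983367745662602)] [-0.28684023364792316, -1.874932677916027, 2.9166131483480986, 1.2255171103033662] [0.51217173 0.37566945] [0.51449596 0.37759197]
rack [0.61351223 0.21767373]
rack [0.55457648 0.21381653]
rack [0.49406595 0.21123547]
axis [267.3345058  192.76998357]
```

Request:
arm_command(targets=[[-0.16,0.26,0,0,0,0.2,94],[-0.16,0.26,-0.6,0,0,0,94],[0,0,-1,0,0,0,94],[0,0,-1,0,0,0,94],[0,0,-1,0,0,0,70],[0,0,-1,0,0,0,60],[0,0,-1,0,0,0,60],[0,0,-1,0,0,0,60],[0,0,-1,0,0,0,60],[0,0,0,0,0,0,60]])

```text
clock: 6.5
tcp_pos: [0.51, 0.3766, 0.1341]
orientation: [0.001, 0.993, 0.117, -0.003]
wrist_force: [-0.7, -0.2, -0.4]
grip_width: 0.0599
```

```bash
python3 - <<'E'
from h import *
snap('side','s1');snap('wrist','w3'); st(); crop('s1',210,130,300,220,6,'c7')
E
```

```text
{'clock': 6.6, 'joint_pos': [0.4575, 0.3043, 1.6584, -0.0, 1.179, 1.7946], 'joint_vel': [0.0009, -0.0164, -0.0236, -0.0029, 0.0003, 0.0009], 'joint_efforts': [0.0042, -40.5067, -28.2647, -0.0014, -0.0483, 0.0007], 'tcp_pos': [0.512, 0.3776, 0.1376], 'orientation': [0.0, 0.9932, 0.1166, -0.0], 'wrist_force': [0.9383, 0.1563, 0.2804], 'moment': [0.0658, 0.024, -0.0481], 'grip_width': 0.06}
```

View pics/w3.png

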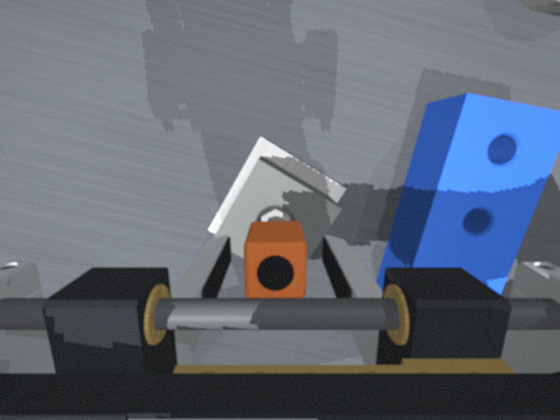

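Request:
arm_command(targets=[[0,0,0,0,0,0,34],[0,0,0,0,0,0,30],[0,0,0,0,0,0,28],[0,0,0,0,0,0,28],[0,0,0,0,0,0,28]], newtons=45)

```text
clock: 7.22
tcp_pos: [0.5125, 0.3779, 0.1381]
orientation: [-0.0, 0.993, 0.117, 0.0]
wrist_force: [0.0, -0.6, 3.5]
grip_width: 0.0336
```

Request:
arm_command(targets=[[0,0,0.4,0,0,0,28],[0,0,0.8,0,0,0,28],[0,0,1,0,0,0,28],[0,0,1,0,0,0,28],[0,0,1,0,0,0,28],[0,0,0,0,0,0,28]])

```text
clock: 7.98
tcp_pos: [0.5132, 0.3782, 0.2459]
orientation: [-0.001, 0.993, 0.117, 0.002]
wrist_force: [-0.0, 0.4, -3.0]
grip_width: 0.0337
```

```bash
python3 - <<'E'
from h import *
snap('side','s2');snap('wrist','w4'); st(); crop('s2',200,90,310,210,5,'c8')
E
```

```text
{'clock': 8.075, 'joint_pos': [0.4575, 0.2014, 1.5818, 0.0, 1.3592, 1.7945], 'joint_vel': [-0.0015, 0.0205, 0.0229, -0.0007, 0.0001, -0.0001], 'joint_efforts': [0.0156, -43.8153, -34.9849, 0.0023, -0.1075, -0.0001], 'tcp_pos': [0.5117, 0.3775, 0.2421], 'orientation': [0.0001, 0.9932, 0.1166, -0.0004], 'wrist_force': [-0.4781, 0.4263, -4.3377], 'moment': [-0.0093, -0.007, 0.0198], 'grip_width': 0.0338}
```

View pics/c8.png

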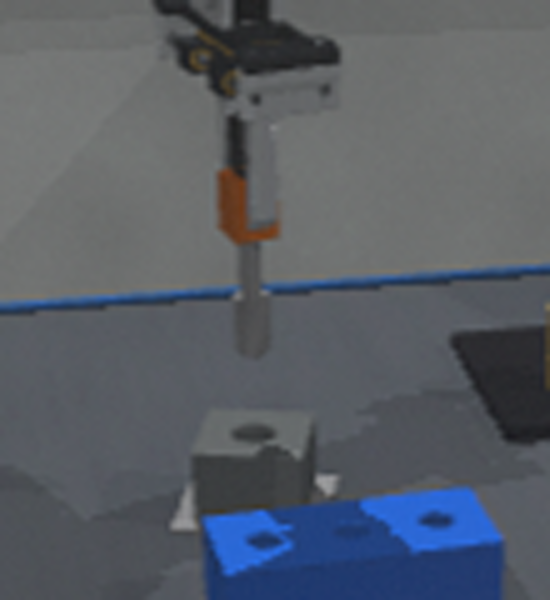

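View pics/w4.png

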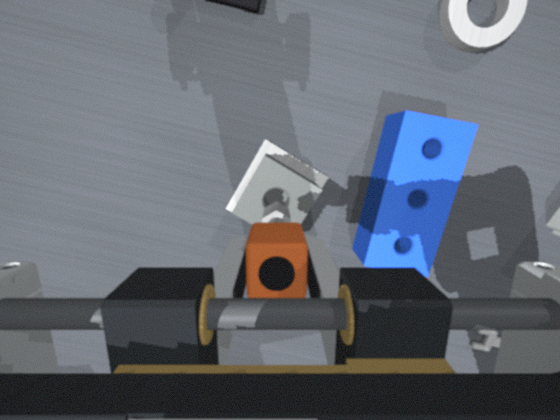

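```bash
python3 - <<'E'
from h import *
crop('w4',235,175,315,245,9,'c9')
d=load('w4'); print(back(d,*(275.5,198),.06))
E
```

```text
[0.51526221 0.37937458 0.06      ]
```

View pics/c9.png

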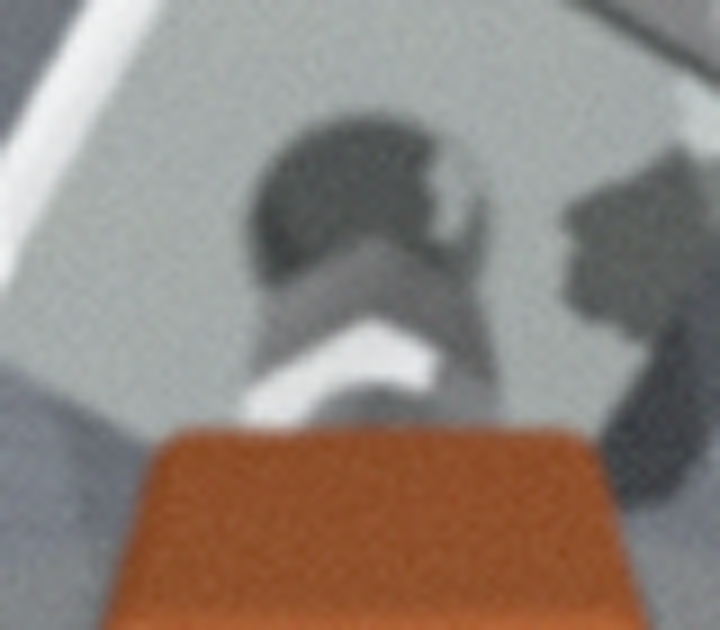

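Request:
arm_command(targets=[[0,-0.4,0.4,0,0,0,28],[0.2,-0.8,0.4,0,0,0,28],[0.2,-1,0,0,0,0,28],[0.2,-1,0,0,0,-0.1,28],[0.2,-1,0,0,0,-0.1,28],[0.2,-1,0,0,0,-0.1,28],[0.2,-1,0,0,0,-0.1,28],[0.2,-1,0,0,0,-0.06,28],[0.2,-1,0,0,0,0,28],[0.2,-1,0,0,0,0,28]])

```text
clock: 9.32
tcp_pos: [0.5572, 0.1454, 0.263]
orientation: [0.0, 0.996, 0.089, 0.0]
wrist_force: [-0.2, -0.1, -3.1]
grip_width: 0.0338
```

Request:
arm_command(targets=[[0.2,-1,0,0,0,0,28],[0.2,-1,0,0,0,0,28],[0.2,-1,0,0,0,0,28],[0.2,-1,0,0,0,0,28],[0.2,-1,0,0,0,0,28],[0.2,-1,0,0,0,0,28],[0.2,-1,0,0,0,0,28],[0.2,-0.8,0,0,0,0,28],[0.16,-0.4,0,0,0,0,28],[0,0,0,0,0,0,28]])

```text
clock: 10.58
tcp_pos: [0.6012, -0.0579, 0.2625]
orientation: [-0.0, 0.996, 0.089, -0.0]
wrist_force: [0.3, -0.1, -4.2]
grip_width: 0.0338
```

```bash
python3 - <<'E'
from h import *
snap('wrist','w5');snap('side','s5'); st(); crop('w5',210,120,340,250,5,'c10'); crop('s5',260,140,360,300,3.7,'c11')
E
```

```text
{'clock': 10.675, 'joint_pos': [-0.2821, 0.1109, 1.646, 0.0003, 1.3851, 1.1096], 'joint_vel': [0.0089, -0.0032, 0.0049, -0.0017, -0.0002, 0.0013], 'joint_efforts': [-0.5194, -38.6063, -34.0898, 0.0224, -0.0663, -0.0013], 'tcp_pos': [0.601, -0.0568, 0.2624], 'orientation': [-0.0002, 0.996, 0.0894, -0.0002], 'wrist_force': [0.8322, 0.0725, -3.9808], 'moment': [-0.0115, 0.0139, -0.0017], 'grip_width': 0.0336}
```

View pics/c10.png

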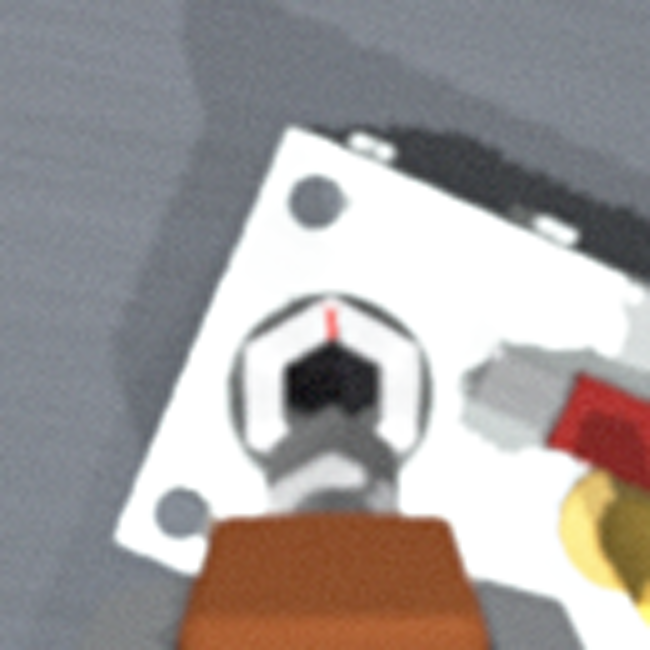

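View pics/c11.png

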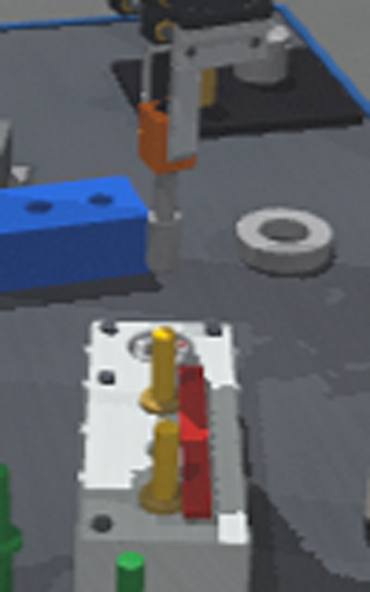

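```bash
python3 - <<'E'
from h import *
d=load('w5');P=lambda u,v,z:back(d,*f(u,v,5,210,120),z)[:2]
print('top of well',P(332,293,.07),'left/right',P(228,385,.07),P(432,385,.07))
print('hex top corner',P(332,338,.066),'mark',P(331,310,.066),P(335,340,.066))
# predicted px of key tip lower hex if vertical
T=np.array([.601,-.057]);psi=.179
for z in (.139,.1845): print([ ((proj(d,[*(T+.01386*np.array([np.cos(psi+k*np.pi/3),np.sin(psi+k*np.pi/3)])),z])-[210,120])*5).round(0).tolist() for k in range(6)])
S=[.6011,-.0576]
print('pred well', [((proj(d,[S[0]+.026*np.cos(a),S[1]+.026*np.sin(a),.07])-[210,120])*5).round(0).tolist() for a in psi+np.arange(4)*np.pi/2])
E
```

```text
top of well [ 0.62628598 -0.05312845] left/right [ 0.59953121 -0.03201789] [ 0.60839253 -0.08127012]
hex top corner [ 0.61487651 -0.05517798] mark [ 0.62164424 -0.0537122 ] [ 0.61451841 -0.05599301]
[[326.0, 394.0], [266.0, 428.0], [267.0, 496.0], [327.0, 529.0], [386.0, 496.0], [387.0, 428.0]]
[[326.0, 447.0], [254.0, 487.0], [255.0, 566.0], [326.0, 605.0], [396.0, 566.0], [397.0, 487.0]]
pred well [[330.0, 289.0], [224.0, 395.0], [330.0, 497.0], [436.0, 395.0]]
```

Request:
arm_command(targets=[[0,0,-0.6,0,0,0,28],[0,0,-0.8,0,0,0,28],[0,0,-0.8,0,0,0,28],[0,0,-0.5,0,0,0,28],[0,0,-0.2,0,0,0,28],[0,0,-0.2,0,0,0,28],[0,0,-0.2,0,0,0,28],[0,0,0,0,0,0,28]])

```text
clock: 11.68
tcp_pos: [0.601, -0.0574, 0.1798]
orientation: [-0.0, 0.996, 0.089, -0.0]
wrist_force: [-0.2, -0.8, -3.6]
grip_width: 0.0337
```

Request:
arm_command(targets=[[0,0,-0.2,0,0,0,28],[0,0,-0.2,0,0,0,28],[0,0,-0.15,0,0,0,28],[0,0,-0.1,0,0,0,28],[0,0,0,0,0,0,28]])

```text
clock: 12.3
tcp_pos: [0.601, -0.0573, 0.1634]
orientation: [-0.0, 0.996, 0.089, -0.0]
wrist_force: [0.1, -0.7, -3.1]
grip_width: 0.0337
```

Request:
arm_command(targets=[[0,0,-0.06,0,0,0.5,28],[0,0,0,0,0,1,28],[0,0,0,0,0,1,28],[0,0,0,0,0,1,28],[0,0,0,0,0,1,28],[0,0,0,0,0,1,28],[0,0,0,0,0,1,28],[0,0,0,0,0,1,28],[0,0,0,0,0,1,28],[0,0,0,0,0,1,28]])

```text
clock: 13.55
tcp_pos: [0.6009, -0.0568, 0.1624]
orientation: [-0.001, 0.789, 0.614, 0.0]
wrist_force: [-0.7, 1.5, -2.7]
grip_width: 0.0339
```

Request:
arm_command(targets=[[0,0,0,0,0,1,28],[0,0,0,0,0,1,28],[0,0,0,0,0,1,28],[0,0,0,0,0,0.6,28],[0,0,0,0,0,0,28]])

```text
clock: 14.18
tcp_pos: [0.6005, -0.0567, 0.1624]
orientation: [-0.001, 0.641, 0.767, -0.0]
wrist_force: [-2.9, 2.8, -0.4]
grip_width: 0.0338
```

```bash
python3 - <<'E'
from h import *
snap('wrist','w6');st()
E
```

```text
{'clock': 14.225, 'joint_pos': [-0.2823, 0.2041, 1.7303, 0.0008, 1.2093, -0.4614], 'joint_vel': [-0.0009, -0.0001, 0.0007, -0.0018, -0.0006, -0.0001], 'joint_efforts': [-1.4785, -38.7818, -32.1422, -0.4812, -1.4676, -0.036], 'tcp_pos': [0.6006, -0.0568, 0.1624], 'orientation': [-0.0011, 0.6412, 0.7674, -0.0001], 'wrist_force': [-3.5035, 2.2157, 0.7747], 'moment': [0.6711, 0.9019, 0.0222], 'grip_width': 0.0336}
```

View pics/w6.png

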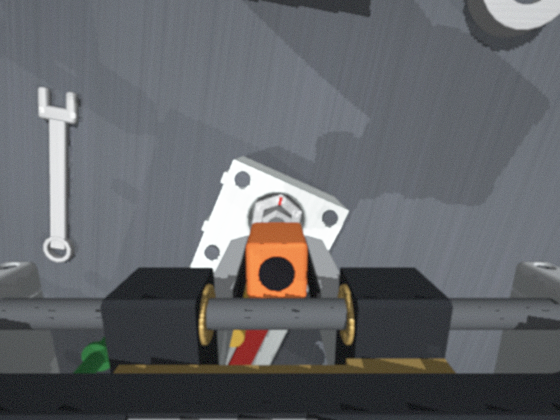

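Request:
arm_command(targets=[[0,0,0,0,0,0,50],[0,0,0,0,0,0,60],[0,0,0,0,0,0,60],[0,0,0,0,0,-1,60],[0,0,0,0,0,-1,60],[0,0,0,0,0,-1,60],[0,0,0,0,0,-1,60],[0,0,0,0,0,-1,60],[0,0,0,0,0,-1,60],[0,0,0,0,0,-1,60]])

```text
clock: 15.48
tcp_pos: [0.6014, -0.0576, 0.1624]
orientation: [0.0, 0.899, 0.438, 0.0]
wrist_force: [0.1, 0.4, 0.4]
grip_width: 0.0601
```

Request:
arm_command(targets=[[0,0,0,0,0,-1,60],[0,0,0,0,0,-1,60],[0,0,0,0,0,-1,60],[0,0,0,0,0,-1,60],[0,0,0,0,0,-1,60],[0,0,0,0,0,-1,60],[0,0,0,0,0,-0.1,60]])

```text
clock: 16.35
tcp_pos: [0.6014, -0.0576, 0.1624]
orientation: [0.0, 0.996, 0.089, 0.0]
wrist_force: [0.6, 1.0, -0.7]
grip_width: 0.06
```

```bash
python3 - <<'E'
from h import *
snap('wrist','w7');st()
E
```

```text
{'clock': 16.4, 'joint_pos': [-0.2828, 0.2045, 1.7299, -0.0001, 1.2067, 1.1085], 'joint_vel': [0.0002, 0.0002, 0.0016, 0.0014, 0.0007, -0.0206], 'joint_efforts': [-0.0017, -38.2531, -29.8071, 0.0434, -0.0628, 0.0733], 'tcp_pos': [0.6013, -0.0575, 0.1623], 'orientation': [0.0001, 0.996, 0.0896, 0.0002], 'wrist_force': [0.2974, 0.2949, 1.5177], 'moment': [0.0291, 0.0378, 0.0066], 'grip_width': 0.0598}
```

View pics/w7.png

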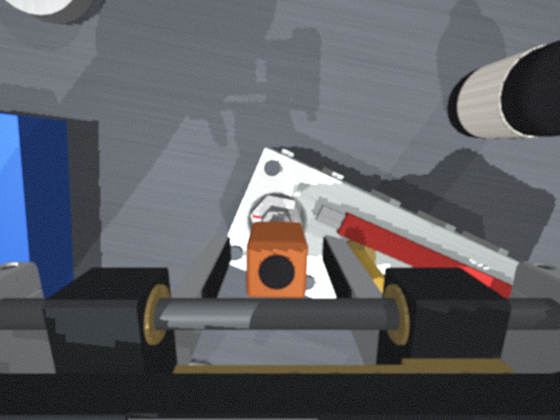

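Request:
arm_command(targets=[[0,0,0,0,0,0,28],[0,0,0,0,0,0,28],[0,0,0,0,0,0,28],[0,0,0,0,0,0.5,28],[0,0,0,0,0,1,28],[0,0,0,0,0,1,28],[0,0,0,0,0,1,28],[0,0,0,0,0,1,28],[0,0,0,0,0,1,28],[0,0,0,0,0,1,28]])

```text
clock: 17.65
tcp_pos: [0.6009, -0.0571, 0.1622]
orientation: [-0.001, 0.886, 0.463, -0.0]
wrist_force: [-1.1, 0.8, 0.8]
grip_width: 0.0338
```

Request:
arm_command(targets=[[0,0,0,0,0,1,28],[0,0,0,0,0,1,28],[0,0,0,0,0,1,28],[0,0,0,0,0,1,28],[0,0,0,0,0,1,28],[0,0,0,0,0,1,28],[0,0,0,0,0,0.6,28],[0,0,0,0,0,0,28]])

```text
clock: 18.65
tcp_pos: [0.6004, -0.057, 0.1622]
orientation: [-0.001, 0.641, 0.768, -0.0]
wrist_force: [-3.5, 1.4, 3.5]
grip_width: 0.0339
```

Request:
arm_command(targets=[[0,0,0,0,0,0,50],[0,0,0,0,0,0,60],[0,0,0,0,0,0,60],[0,0,0,0,0,-1,60],[0,0,0,0,0,-1,60],[0,0,0,0,0,-1,60],[0,0,0,0,0,-1,60],[0,0,0,0,0,-1,60],[0,0,0,0,0,-1,60],[0,0,0,0,0,-1,60]])

```text
clock: 19.9
tcp_pos: [0.6012, -0.0574, 0.1622]
orientation: [0.0, 0.899, 0.438, 0.0]
wrist_force: [-0.2, -0.4, -0.5]
grip_width: 0.06
```

Request:
arm_command(targets=[[0,0,0,0,0,-1,60],[0,0,0,0,0,-1,60],[0,0,0,0,0,-1,60],[0,0,0,0,0,-1,60],[0,0,0,0,0,-1,60],[0,0,0,0,0,-1,60],[0,0,0,0,0,-0.1,60]])

```text
clock: 20.78
tcp_pos: [0.6012, -0.0574, 0.1622]
orientation: [0.0, 0.996, 0.089, 0.0]
wrist_force: [0.5, 0.8, 1.2]
grip_width: 0.0597
```

```bash
python3 - <<'E'
from h import *
snap('wrist','w8');st()
E
```

```text
{'clock': 20.825, 'joint_pos': [-0.2827, 0.2046, 1.7301, -0.0, 1.2067, 1.1086], 'joint_vel': [0.0014, -0.0008, 0.0019, -0.0, 0.0004, -0.0204], 'joint_efforts': [-0.0009, -38.2545, -29.802, 0.0442, -0.0613, 0.0734], 'tcp_pos': [0.6012, -0.0574, 0.1622], 'orientation': [0.0, 0.996, 0.0896, 0.0001], 'wrist_force': [0.7559, -0.0858, -0.4695], 'moment': [0.0623, 0.012, 0.0093], 'grip_width': 0.0598}
```

View pics/w8.png

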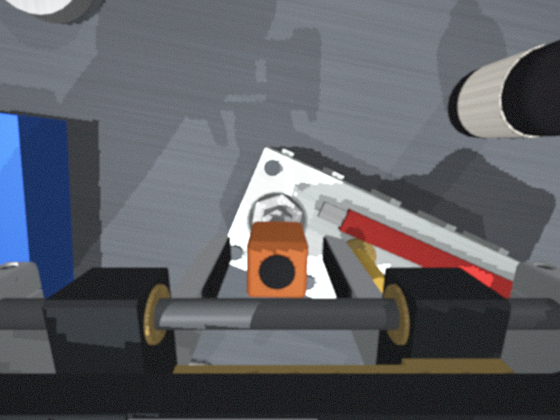

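Key still centred, mark now hidden behind the grip (half turn). Third quarter.

Request:
arm_command(targets=[[0,0,0,0,0,0,28],[0,0,0,0,0,0,28],[0,0,0,0,0,0,28],[0,0,0,0,0,0.5,28],[0,0,0,0,0,1,28],[0,0,0,0,0,1,28],[0,0,0,0,0,1,28],[0,0,0,0,0,1,28],[0,0,0,0,0,1,28],[0,0,0,0,0,1,28]])

```text
clock: 22.08
tcp_pos: [0.6009, -0.0571, 0.1622]
orientation: [-0.001, 0.886, 0.463, -0.0]
wrist_force: [-1.3, 0.4, 0.5]
grip_width: 0.0338
```

Request:
arm_command(targets=[[0,0,0,0,0,1,28],[0,0,0,0,0,1,28],[0,0,0,0,0,1,28],[0,0,0,0,0,1,28],[0,0,0,0,0,1,28],[0,0,0,0,0,1,28],[0,0,0,0,0,0.6,28],[0,0,0,0,0,0,28]])

```text
clock: 23.08
tcp_pos: [0.6004, -0.0571, 0.1622]
orientation: [-0.001, 0.641, 0.768, -0.0]
wrist_force: [-3.9, 1.6, 2.8]
grip_width: 0.0338
```

Request:
arm_command(targets=[[0,0,0,0,0,0,50],[0,0,0,0,0,0,60],[0,0,0,0,0,0,60],[0,0,0,0,0,-1,60],[0,0,0,0,0,-1,60],[0,0,0,0,0,-1,60],[0,0,0,0,0,-1,60],[0,0,0,0,0,-1,60],[0,0,0,0,0,-1,60],[0,0,0,0,0,-1,60]])

```text
clock: 24.32
tcp_pos: [0.6012, -0.0574, 0.1622]
orientation: [0.0, 0.899, 0.438, 0.0]
wrist_force: [0.5, 0.3, -0.7]
grip_width: 0.0604
```

Request:
arm_command(targets=[[0,0,0,0,0,-1,60],[0,0,0,0,0,-1,60],[0,0,0,0,0,-1,60],[0,0,0,0,0,-1,60],[0,0,0,0,0,-1,60],[0,0,0,0,0,-1,60],[0,0,0,0,0,-0.1,60]])

```text
clock: 25.2
tcp_pos: [0.6012, -0.0574, 0.1622]
orientation: [0.0, 0.996, 0.089, 0.0]
wrist_force: [-1.0, -0.3, 0.6]
grip_width: 0.06
```

```bash
python3 - <<'E'
from h import *
snap('wrist','w9');st()
E
```

```text
{'clock': 25.25, 'joint_pos': [-0.2827, 0.2046, 1.7301, -0.0, 1.2067, 1.1085], 'joint_vel': [0.0, 0.0001, 0.0012, 0.0005, 0.0005, -0.0189], 'joint_efforts': [-0.0003, -38.2543, -29.8023, 0.0443, -0.0614, 0.0734], 'tcp_pos': [0.6012, -0.0574, 0.1622], 'orientation': [0.0, 0.996, 0.0896, 0.0001], 'wrist_force': [0.6085, 0.7501, -0.4863], 'moment': [0.0582, 0.0135, 0.0068], 'grip_width': 0.0599}
```

View pics/w9.png

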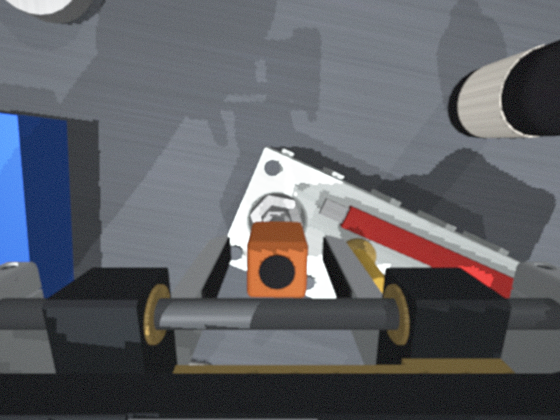

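Request:
arm_command(targets=[[0,0,0,0,0,0,28],[0,0,0,0,0,0,28],[0,0,0,0,0,0,28],[0,0,0,0,0,0.5,28],[0,0,0,0,0,1,28],[0,0,0,0,0,1,28],[0,0,0,0,0,1,28],[0,0,0,0,0,1,28],[0,0,0,0,0,1,28],[0,0,0,0,0,1,28]])

```text
clock: 26.5
tcp_pos: [0.6008, -0.0571, 0.1622]
orientation: [-0.001, 0.886, 0.463, -0.0]
wrist_force: [0.1, 0.6, 1.0]
grip_width: 0.0337
```

Request:
arm_command(targets=[[0,0,0,0,0,1,28],[0,0,0,0,0,1,28],[0,0,0,0,0,1,28],[0,0,0,0,0,0.5,28]])

```text
clock: 27.0
tcp_pos: [0.6007, -0.057, 0.1622]
orientation: [-0.001, 0.771, 0.637, -0.0]
wrist_force: [-2.8, 1.7, 1.5]
grip_width: 0.0341
```

```bash
python3 - <<'E'
from h import *
st()
E
```

```text
{'clock': 27.0, 'joint_pos': [-0.2825, 0.2043, 1.7304, 0.0006, 1.2086, -0.0926], 'joint_vel': [0.001, 0.0015, 0.0003, 0.0002, -0.0007, -0.4657], 'joint_efforts': [-0.3353, -37.5413, -30.0744, -0.1283, -0.6452, 0.1449], 'tcp_pos': [0.6007, -0.057, 0.1622], 'orientation': [-0.0008, 0.771, 0.6368, -0.0003], 'wrist_force': [-2.832, 1.6753, 1.5217], 'moment': [0.2352, 0.4096, -0.1589], 'grip_width': 0.0341}
```

Request:
arm_command(targets=[[0,0,0,0,0,0.5,28],[0,0,0,0,0,0,28]])

```text
clock: 27.25
tcp_pos: [0.6006, -0.057, 0.1622]
orientation: [-0.001, 0.752, 0.659, -0.0]
wrist_force: [-2.5, 1.5, 3.2]
grip_width: 0.0334
```

```bash
python3 - <<'E'
from h import *
st()
E
```

```text
{'clock': 27.25, 'joint_pos': [-0.2825, 0.2043, 1.7304, 0.0004, 1.2086, -0.15], 'joint_vel': [-0.0003, -0.0021, -0.0018, -0.0021, -0.0001, 0.0137], 'joint_efforts': [-0.7032, -37.3053, -30.2297, -0.1356, -0.9473, -0.1197], 'tcp_pos': [0.6006, -0.057, 0.1622], 'orientation': [-0.0008, 0.7524, 0.6587, -0.0003], 'wrist_force': [-2.5457, 1.5084, 3.1645], 'moment': [0.4134, 0.6336, -0.0301], 'grip_width': 0.0334}
```

Request:
arm_command(targets=[[0,0,0,0,0,0.5,28],[0,0,0,0,0,0.5,28]])

```text
clock: 27.5
tcp_pos: [0.6006, -0.057, 0.1622]
orientation: [-0.001, 0.711, 0.703, -0.0]
wrist_force: [-3.2, 1.3, 1.5]
grip_width: 0.0333
```

```bash
python3 - <<'E'
from h import *
s=sensors.sense();print(s['moment'],2*np.arctan2(s['orientation'][2],s['orientation'][1]))
E
```

```text
[ 0.31973724  0.69603552 -0.10200733] 1.5592893697351662
```

Request:
arm_command(targets=[[0,0,0,0,0,0.5,28],[0,0,0,0,0,0.5,28]])

```text
clock: 27.75
tcp_pos: [0.6005, -0.0571, 0.1622]
orientation: [-0.001, 0.668, 0.744, -0.0]
wrist_force: [-3.2, 0.9, 2.7]
grip_width: 0.0335
```

```bash
python3 - <<'E'
from h import *
s=sensors.sense();print(s['moment'],2*np.arctan2(s['orientation'][2],s['orientation'][1]),s['clock'])
E
```

```text
[ 0.25311227  0.72996538 -0.40791794] 1.6790987397315065 27.75
```

Request:
arm_command(targets=[[0,0,0,0,0,0.3,28],[0,0,0,0,0,0,28]])

```text
clock: 28.0
tcp_pos: [0.6006, -0.0572, 0.1622]
orientation: [-0.001, 0.655, 0.756, -0.0]
wrist_force: [-5.2, 1.4, 4.0]
grip_width: 0.034
```

```bash
python3 - <<'E'
from h import *
s=sensors.sense();print(s['moment'],2*np.arctan2(s['orientation'][2],s['orientation'][1]),s['clock'])
snap('wrist','w10');crop('w10',200,140,350,260,5,'c12')
E
```

```text
[ 0.31723374  1.17999488 -0.63491823] 1.7128825172129905 28.0
```

View pics/c12.png

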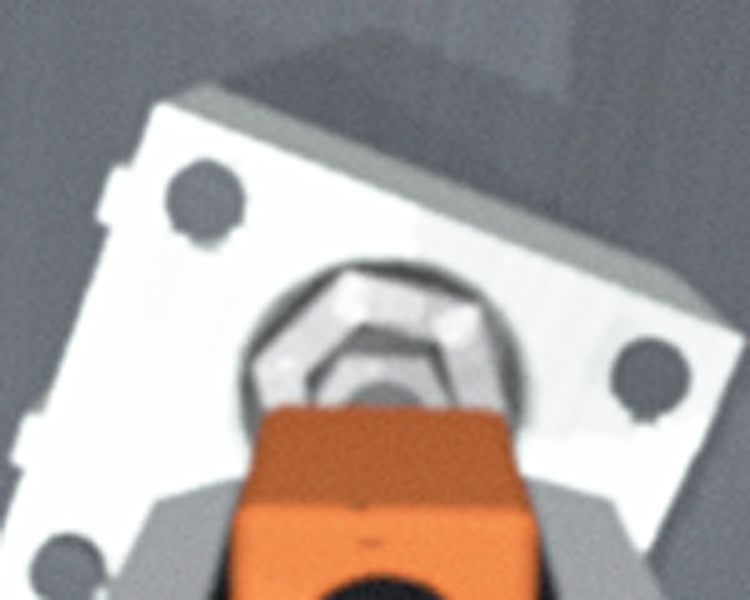

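Request:
arm_command(targets=[[0,0,0,0,0,-0.3,28],[0,0,0,0,0,-0.2,28],[0,0,0,0,0,0,44],[0,0,0,0,0,0,44],[0,0,0,0,0,0,44],[0,0,0,0,0,0,28],[0,0,0,0,0,0,28],[0,0,0,0,0,0,28]])

```text
clock: 29.05
tcp_pos: [0.6008, -0.0575, 0.1622]
orientation: [-0.0, 0.677, 0.736, -0.0]
wrist_force: [-2.6, -0.3, 1.4]
grip_width: 0.0339
```

```bash
python3 - <<'E'
from h import *
st()
E
```

```text
{'clock': 29.05, 'joint_pos': [-0.2828, 0.2044, 1.7304, -0.0005, 1.2077, -0.3664], 'joint_vel': [0.0009, 0.0002, 0.0006, 0.0006, -0.0015, 0.0005], 'joint_efforts': [0.4714, -37.478, -30.0731, 0.3479, -0.6099, -0.0699], 'tcp_pos': [0.6008, -0.0575, 0.1622], 'orientation': [-0.0003, 0.6769, 0.7361, -0.0004], 'wrist_force': [-2.5939, -0.2613, 1.4376], 'moment': [-0.1657, 0.4131, -0.0769], 'grip_width': 0.0339}
```

Lift out.

Request:
arm_command(targets=[[0,0,0.2,0,0,0,28],[0,0,0.4,0,0,0,28],[0,0,0.6,0,0,0,28],[0,0,0.8,0,0,0,28],[0,0,1,0,0,0,28],[0,0,1,0,0,0,28],[0,0,0,0,0,0,28]])

```text
clock: 29.92
tcp_pos: [0.6027, -0.0576, 0.2661]
orientation: [0.003, 0.677, 0.736, 0.002]
wrist_force: [0.1, 0.7, -3.7]
grip_width: 0.0337
```

```bash
python3 - <<'E'
from h import *
st();snap('wrist','w11');crop('w11',200,140,350,260,5,'c13')
snap('top','t2');crop('t2',255,150,395,260,5.7,'c14')
E
```

```text
{'clock': 29.925, 'joint_pos': [-0.2825, 0.1081, 1.6422, 0.0002, 1.3847, -0.3666], 'joint_vel': [-0.0, 0.0322, 0.0541, -0.0005, -0.0122, -0.0002], 'joint_efforts': [0.0519, -38.8448, -34.0887, 0.0666, 0.1616, -0.0009], 'tcp_pos': [0.6027, -0.0576, 0.2661], 'orientation': [0.0029, 0.6768, 0.7362, 0.0016], 'wrist_force': [0.0678, 0.6534, -3.704], 'moment': [0.0019, -0.0515, 0.0365], 'grip_width': 0.0337}
```

View pics/w11.png

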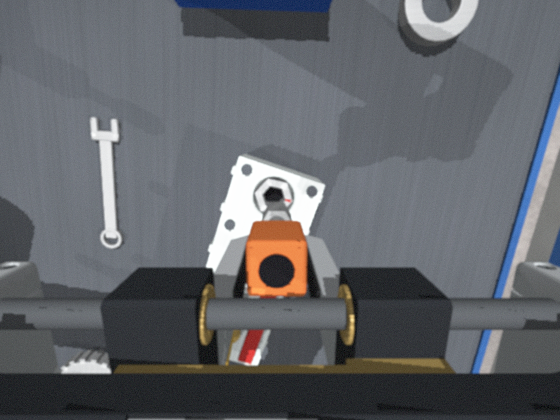

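View pics/c13.png

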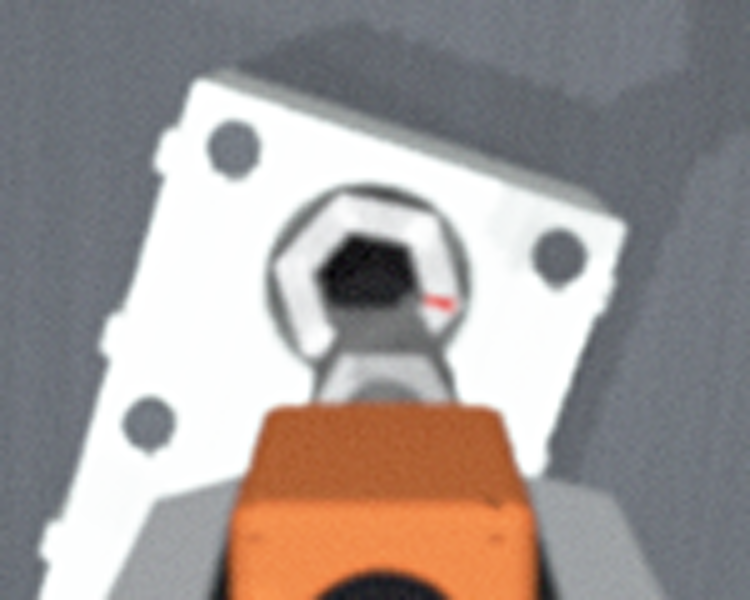

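View pics/t2.png

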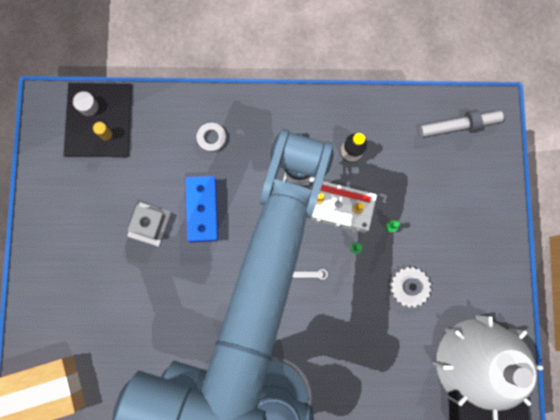

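```bash
python3 - <<'E'
from h import *
d=load('w11');P=lambda u,v,z:back(d,*f(u,v,5,200,140),z)[:2]
a,b=P(424,299,.066),P(456,305,.066);S=np.array([.6008,-.0577])
print(a,b,ang(b-a),ang(b-S),ang(a-S))
print('well top',P(366,185,.07))
crop('t2',120,195,175,250,11,'c15');crop('t2',300,175,380,235,9,'c16')
E
```

```text
[ 0.61514952 -0.05970908] [ 0.62331577 -0.06057225] -0.10530982883060386 -0.12688107952917826 -0.13910568441170673
well top [ 0.59826934 -0.0318789 ]
```

View pics/c15.png

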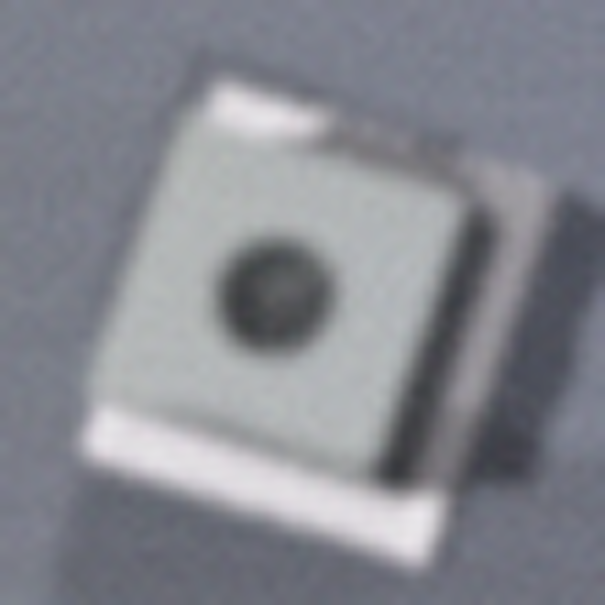

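View pics/c16.png

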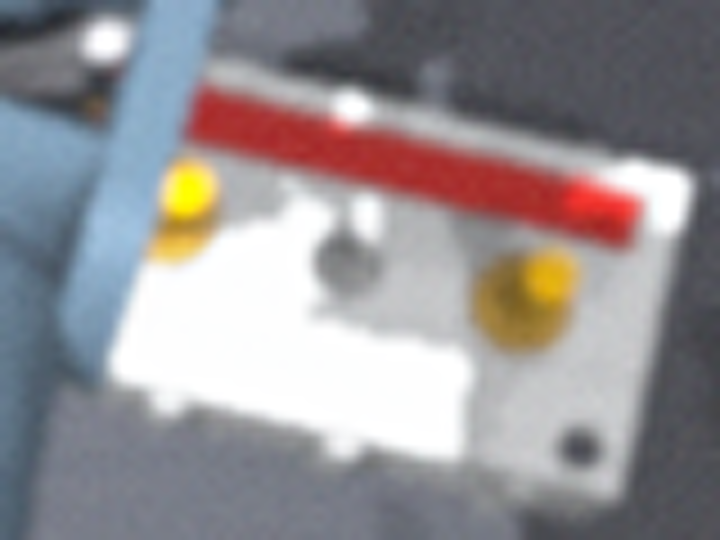

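```bash
python3 - <<'E'
from h import *
d=load('t2')
print(back(d,*f(274,295,11,120,195),.06), 'wrist est', back(load('w4'),276,200.2,.06))
st()
E
```

```text
[0.51177829 0.37691337 0.06      ] wrist est [0.51278998 0.3781698  0.06      ]
{'clock': 30.025, 'joint_pos': [-0.2826, 0.1106, 1.6465, 0.0001, 1.3844, -0.3665], 'joint_vel': [0.0005, 0.0212, 0.0268, -0.0016, 0.0, 0.0015], 'joint_efforts': [0.0192, -40.0181, -35.1489, 0.0663, 0.0053, 0.0005], 'tcp_pos': [0.601, -0.0572, 0.2623], 'orientation': [0.0, 0.6768, 0.7361, 0.0001], 'wrist_force': [0.6178, 0.1725, -4.2915], 'moment': [0.0218, -0.0527, -0.0077], 'grip_width': 0.034}
```

Request:
arm_command(targets=[[-0.1,0.4,0,0,0,0,28],[-0.2,0.8,0,0,0,0,28],[-0.2,1,0,0,0,0,28],[-0.2,1,0,0,0,0,28],[-0.2,1,0,0,0,0,28],[-0.2,1,0,0,0,0,28],[-0.2,1,0,0,0,0,28],[-0.2,1,0,0,0,0,28],[-0.2,1,0,0,0,0,28],[-0.2,1,0,0,0,0,28]])

```text
clock: 31.28
tcp_pos: [0.5523, 0.1747, 0.2616]
orientation: [-0.001, 0.676, 0.736, -0.0]
wrist_force: [-0.4, 0.6, -4.3]
grip_width: 0.0339
```

Request:
arm_command(targets=[[-0.2,1,0,0,0,0,28],[-0.2,1,0,0,0,0,28],[-0.2,1,0,0,0,0,28],[-0.2,1,0,0,0,0,28],[-0.2,1,0,0,0,0,28],[-0.2,1,0,0,0,0,28],[-0.2,1,0,0,0,0,28],[-0.2,0.8,0,0,0,0,28],[-0.05,0.4,0,0,0,0,28],[0,0,0,0,0,0,28]])

```text
clock: 32.52
tcp_pos: [0.512, 0.3781, 0.262]
orientation: [0.0, 0.677, 0.736, -0.0]
wrist_force: [-0.3, -0.2, -2.9]
grip_width: 0.0338
```

```bash
python3 - <<'E'
from h import *
snap('wrist','w12');st();crop('w12',200,140,350,260,5,'c17');snap('side','s12');crop('s12',200,90,310,210,5,'c18')
E
```

```text
{'clock': 32.575, 'joint_pos': [0.4573, 0.1878, 1.561, -0.0004, 1.3932, 0.3735], 'joint_vel': [-0.0164, -0.0042, 0.0033, -0.0019, -0.0035, -0.0003], 'joint_efforts': [0.6731, -41.9409, -34.06, 0.1189, -0.0158, 0.0089], 'tcp_pos': [0.5123, 0.3775, 0.262], 'orientation': [0.0001, 0.6768, 0.7362, -0.0003], 'wrist_force': [0.2875, -1.2397, -4.132], 'moment': [-0.0064, -0.0918, 0.0125], 'grip_width': 0.0336}
```

View pics/c17.png

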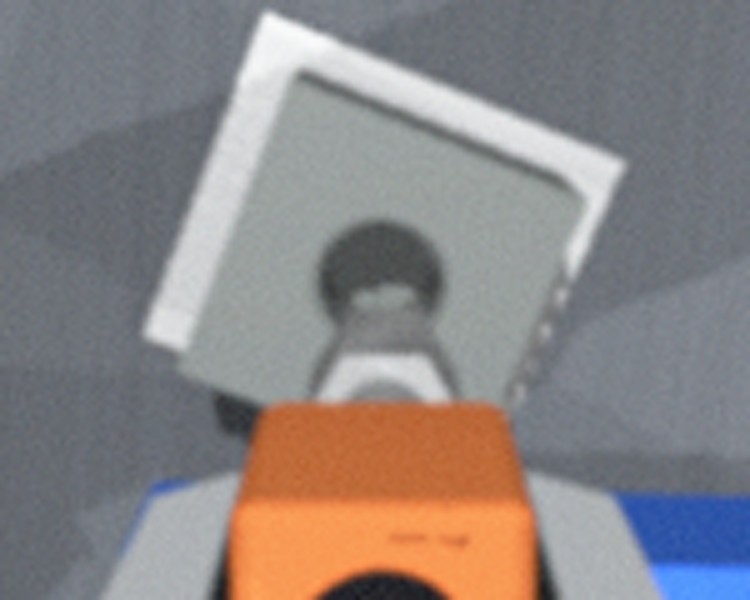

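View pics/c18.png

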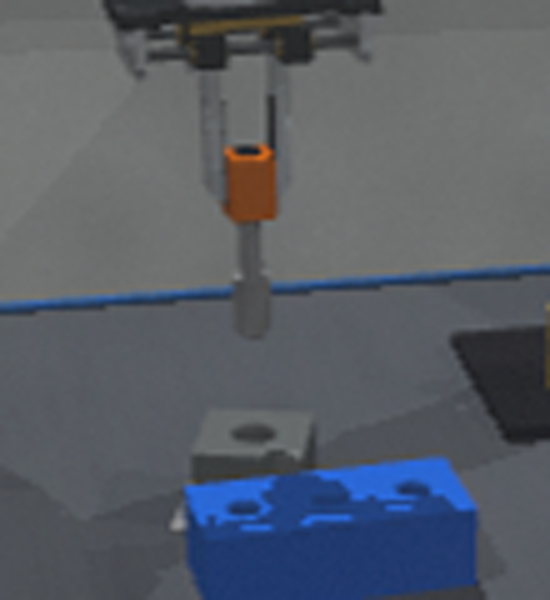

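```bash
python3 - <<'E'
from h import *
d=load('w12');P=lambda u,v,z:back(d,*f(u,v,5,200,140),z)[:2]
print('hole',P(380,279,.06),P(318,279,.06),P(443,279,.06),P(380,218,.06))
s=np.load('pics/w12.npz')
T=np.array([.5123,.3775]);psi=2*np.arctan2(.7362,.6768);ex=np.array([np.cos(psi),np.sin(psi)]);ey=np.array([-ex[1],ex[0]])
z0=.2620-.1242
for z,af in ((z0,7.8),(z0+.006,12),(z0+.045,12)):
  print(z,[((proj(d,[*(T+(af*ex+k*af*.577*ey)/1000),z])-[200,140])*5).round(0).tolist() for k in(-1,1)])
E
```

```text
hole [0.51176366 0.38005986] [0.49621117 0.37873111] [0.52756597 0.38140995] [0.51045892 0.39544302]
0.1378 [[401.0, 323.0], [356.0, 323.0]]
0.1438 [[414.0, 308.0], [343.0, 308.0]]
0.18280000000000002 [[419.0, 356.0], [337.0, 356.0]]
```

Request:
arm_command(targets=[[-0.02,0.04,-0.6,0,0,0,28],[0,0,-0.8,0,0,0,28],[0,0,-0.8,0,0,0,28],[0,0,-0.5,0,0,0,28],[0,0,-0.2,0,0,0,28],[0,0,-0.2,0,0,0,28],[0,0,-0.2,0,0,0,28],[0,0,0,0,0,0,28]])

```text
clock: 33.62
tcp_pos: [0.5118, 0.3786, 0.1796]
orientation: [-0.0, 0.677, 0.736, -0.0]
wrist_force: [0.8, -0.5, -4.1]
grip_width: 0.0339
```

```bash
python3 - <<'E'
from h import *
snap('wrist','w13');st();crop('w13',200,140,350,260,5,'c19')
E
```

```text
{'clock': 33.675, 'joint_pos': [0.4591, 0.2587, 1.6314, 0.0, 1.2512, 0.3753], 'joint_vel': [-0.0015, -0.0028, -0.003, -0.0003, -0.0007, 0.0007], 'joint_efforts': [-0.008, -42.9576, -31.9977, 0.0683, -0.0095, -0.0001], 'tcp_pos': [0.512, 0.3787, 0.1799], 'orientation': [0.0001, 0.6769, 0.7361, 0.0001], 'wrist_force': [0.3913, -0.9033, -4.0221], 'moment': [0.0169, -0.0941, 0.0252], 'grip_width': 0.0332}
```

View pics/c19.png

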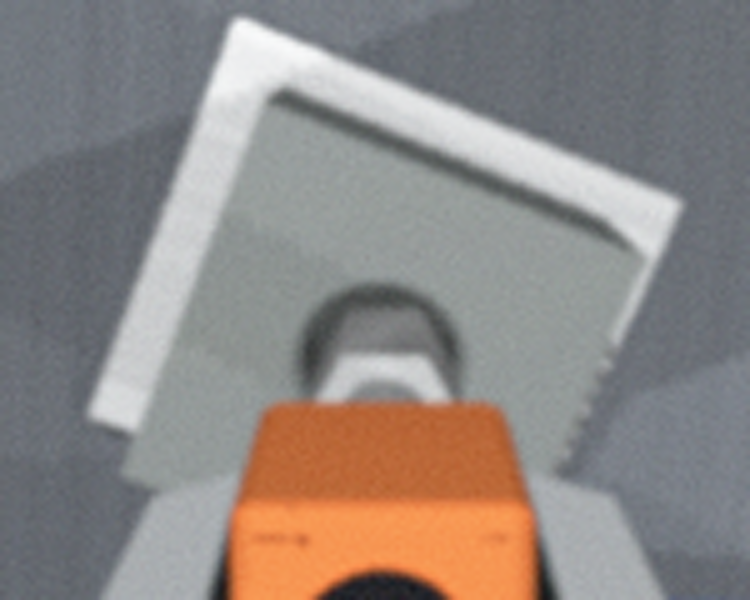

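Request:
arm_command(targets=[[0,0,-0.3,0,0,0,28],[0,0,-0.4,0,0,0,28],[0,0,-0.4,0,0,0,28],[0,0,-0.3,0,0,0,28],[0,0,-0.15,0,0,0,28],[0,0,-0.05,0,0,0,28],[0,0,0,0,0,0,28]])

```text
clock: 34.55
tcp_pos: [0.5121, 0.3787, 0.1399]
orientation: [0.0, 0.677, 0.736, 0.0]
wrist_force: [-0.7, 0.5, -3.7]
grip_width: 0.034
```

Request:
arm_command(targets=[[0,0,-0.04,0,0,0,28],[0,0,0,0,0,0,50],[0,0,0,0,0,0,60],[0,0,0,0,0,0,60],[0,0,0.5,0,0,0,60],[0,0,1,0,0,0,60],[0,0,1,0,0,0,60],[0,0,1,0,0,0,60],[0,0,1,0,0,0,60],[0,-0.6,1,0,0,0,60]])

```text
clock: 35.8
tcp_pos: [0.5118, 0.3641, 0.2782]
orientation: [0.0, 0.676, 0.737, 0.001]
wrist_force: [0.2, -0.2, 0.4]
grip_width: 0.0601
```

```bash
python3 - <<'E'
from h import *
snap('side','s14');snap('wrist','w14');snap('top','t14');st();crop('s14',200,90,310,210,5,'c20')
E
```

```text
{'clock': 35.95, 'joint_pos': [0.437, 0.156, 1.5669, 0.0002, 1.4144, 0.3539], 'joint_vel': [0.01, 0.0348, 0.0377, 0.0019, -0.0085, 0.0024], 'joint_efforts': [-0.2979, -40.063, -33.1963, 0.0428, 0.0317, -0.0218], 'tcp_pos': [0.5127, 0.3638, 0.2786], 'orientation': [0.0007, 0.6771, 0.7359, 0.002], 'wrist_force': [0.065, 0.8489, -0.5591], 'moment': [0.0042, -0.0336, -0.0586], 'grip_width': 0.0602}
```

View pics/c20.png

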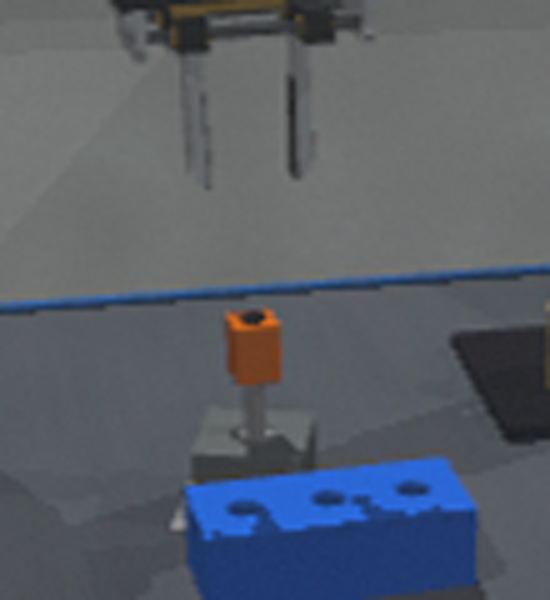

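View pics/w14.png

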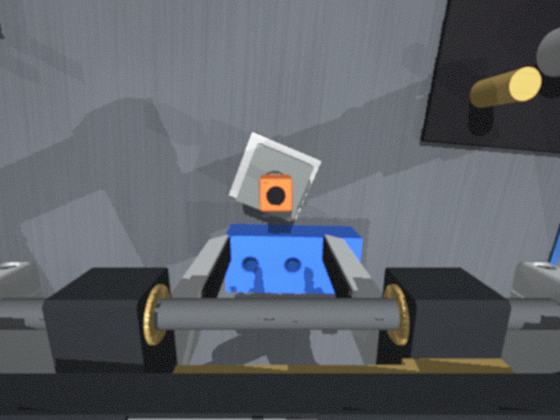

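View pics/t14.png

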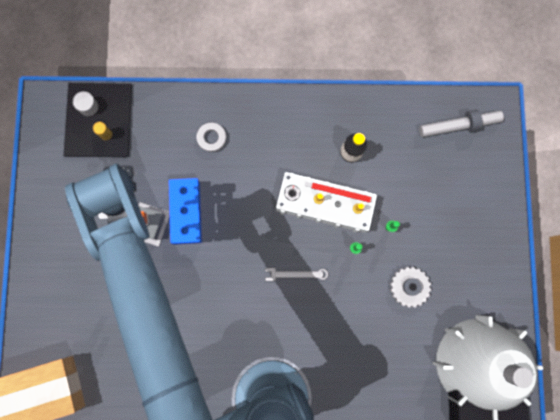

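```bash
python3 - <<'E'
from h import *
d=load('s14')
for z in (.15,.16): print(((proj(d,[.512,.378,z])-[200,90])*5).round(0))
d0=load('side0')
print('before')
crop('side0',200,90,310,210,5,'c21')
crop('t14',160,165,210,255,6.5,'c22');crop('t14',270,165,390,240,6.5,'c23')
E
```

```text
[251. 322.]
[250. 309.]
before
```

View pics/c21.png

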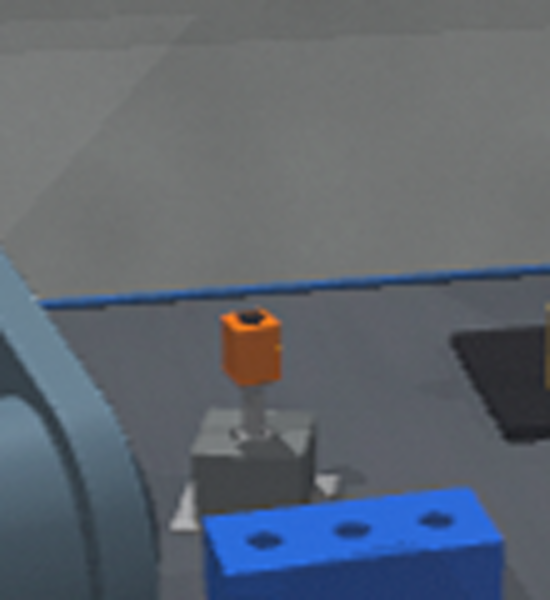

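View pics/c22.png

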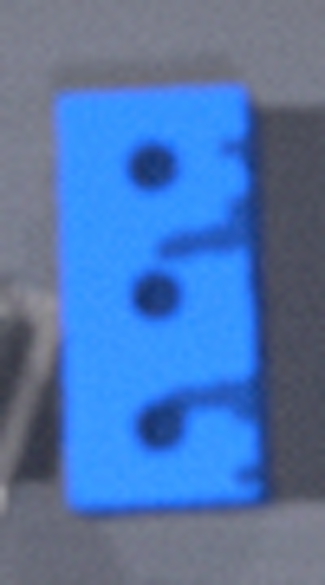

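View pics/c23.png

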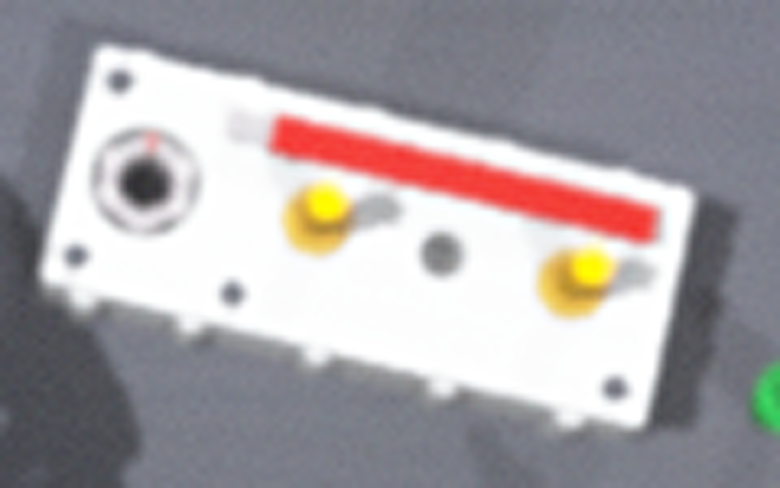

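```bash
python3 - <<'E'
from h import *
d=load('t14')
h=[back(d,*f(u,v,6.5,160,165),.06)[:2] for u,v in [(152,166),(156,297),(160,425)]]
print(h,np.linalg.norm(h[0]-h[2]),ang(h[0]-h[2]))
for u,v in [(326,205),(592,268)]: print(back(d,*f(u,v,6.5,270,165),.132))
print(back(d,*f(146,181,6.5,270,165),.066))
E
```

```text
[array([0.60650685, 0.26631305]), array([0.54569543, 0.26267681]), array([0.48693124, 0.2591215 ])] 0.11979168051536893 0.060069915025974314
[ 0.57877786 -0.1356416   0.132     ]
[ 0.55150881 -0.25268332  0.132     ]
[ 0.60086476 -0.059426    0.066     ]
```

Request:
arm_command(targets=[[0.14,-0.6,0,0,0,-0.8,60],[0.14,-1,0,0,0,-0.8,60],[0.14,-1,0,0,0,-0.8,60],[0.14,-1,0,0,0,-0.8,60],[0.14,-1,0,0,0,-0.8,60],[0.14,-1,0,0,0,-0.8,60],[0.14,-1,0,0,0,-0.8,60],[0.14,-1,0,0,0,-0.8,60],[0.14,-1,0,0,0,-0.8,60],[0.14,-1,0,0,0,-0.8,60]])

```text
clock: 37.2
tcp_pos: [0.5464, 0.1232, 0.2748]
orientation: [-0.0, 0.941, 0.339, -0.001]
wrist_force: [0.5, 0.1, -0.4]
grip_width: 0.0602
```

Request:
arm_command(targets=[[0.14,-1,0,0,0,-0.8,60],[0.14,-1,0,0,0,-0.8,60],[0.14,-1,0,0,0,-0.8,60],[0.14,-1,0,0,0,-0.8,60],[0.14,-1,0,0,0,-0.8,60],[0.14,-1,0,0,0,-0.8,60],[0.14,-1,0,0,0,-0.8,60],[0.14,-1,0,0,0,-0.8,60],[0.14,-1,0,0,0,-0.8,60],[0.14,-0.9,0,0,0,-0.8,60]])

```text
clock: 38.45
tcp_pos: [0.5816, -0.1242, 0.2747]
orientation: [-0.0, 0.991, -0.134, -0.001]
wrist_force: [0.2, -0.2, 0.4]
grip_width: 0.0603
```

```bash
python3 - <<'E'
from h import *
snap('wrist','w15');st()
E
```

```text
{'clock': 38.5, 'joint_pos': [-0.4039, 0.0836, 1.653, -0.0011, 1.4065, 1.4398], 'joint_vel': [0.0326, -0.0167, 0.0193, 0.0145, 0.0095, -0.1037], 'joint_efforts': [4.5516, -37.548, -31.3949, 0.4028, 0.1742, 0.0978], 'tcp_pos': [0.5818, -0.1265, 0.2746], 'orientation': [0.0003, 0.9907, -0.1359, -0.0009], 'wrist_force': [-0.9973, -1.5066, -0.7078], 'moment': [-0.0407, 0.0398, -0.0266], 'grip_width': 0.0603}
```

View pics/w15.png

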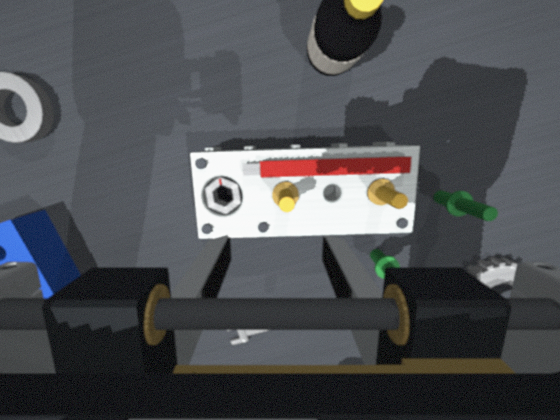

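```bash
python3 - <<'E'
from h import *
d=load('w15'); print(back(d,287-1.4,204.5,.132),back(d,402-1.4,200.5,.132)); print(proj(d,[.582,-.136,.132]),proj(d,[.5535,-.2525,.132]));st()
crop('w15',260,170,320,220,10,'c24')
E
```

```text
[ 0.58248794 -0.13435826  0.132     ] [ 0.55450256 -0.25245344  0.132     ]
[287.21739686 204.53258082] [400.8011658  201.38604237]
{'clock': 38.5, 'joint_pos': [-0.4039, 0.0836, 1.653, -0.0011, 1.4065, 1.4398], 'joint_vel': [0.0326, -0.0167, 0.0193, 0.0145, 0.0095, -0.1037], 'joint_efforts': [4.5516, -37.548, -31.3949, 0.4028, 0.1742, 0.0978], 'tcp_pos': [0.5818, -0.1265, 0.2746], 'orientation': [0.0003, 0.9907, -0.1359, -0.0009], 'wrist_force': [-0.9973, -1.5066, -0.7078], 'moment': [-0.0407, 0.0398, -0.0266], 'grip_width': 0.0603}
```

View pics/c24.png

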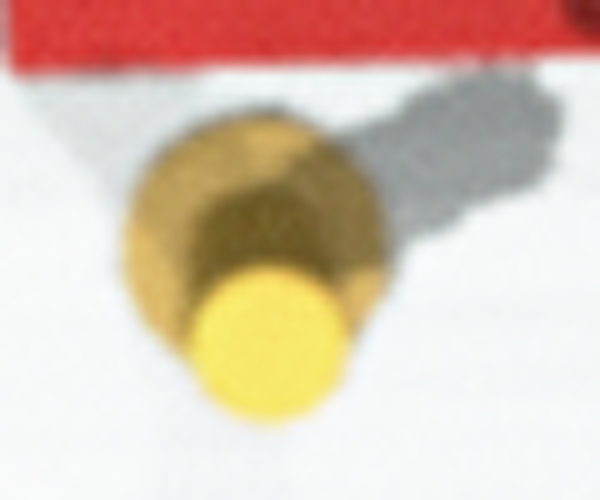

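Request:
arm_command(targets=[[0,-0.34,-0.3,0,0,0,60],[0,0,-0.8,0,0,0,60],[0,0,-1,0,0,0,60],[0,0,-1,0,0,0,50],[0,0,-1,0,0,0,50],[0,0,-1,0,0,0,50],[0,0,-0.9,0,0,0,50],[0,0,-0.5,0,0,0,50],[0,0,0,0,0,0,50]])

```text
clock: 39.62
tcp_pos: [0.5809, -0.1314, 0.1121]
orientation: [-0.0, 0.991, -0.132, -0.001]
wrist_force: [0.7, 0.5, -0.3]
grip_width: 0.0499
```

```bash
python3 - <<'E'
from h import *
snap('wrist','w16');st()
E
```

```text
{'clock': 39.675, 'joint_pos': [-0.413, 0.2496, 1.775, 0.0001, 1.1176, 1.4225], 'joint_vel': [-0.0029, -0.0191, -0.0223, -0.0016, 0.0011, 0.0012], 'joint_efforts': [0.0555, -37.5457, -27.4244, 0.0246, -0.0558, -0.0017], 'tcp_pos': [0.5817, -0.1319, 0.1134], 'orientation': [-0.0001, 0.9913, -0.132, -0.0003], 'wrist_force': [0.3832, 0.0574, 0.1828], 'moment': [0.037, 0.0266, 0.0477], 'grip_width': 0.0501}
```

View pics/w16.png

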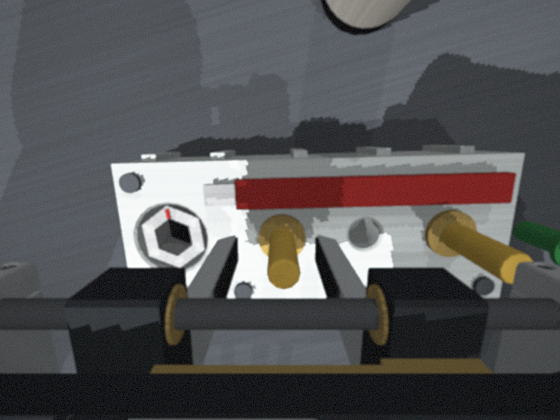

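Request:
arm_command(targets=[[0,-0.15,-0.05,0,0,0,50],[0,0,0,0,0,0,14],[0,0,0,0,0,0,14],[0,0,0,0,0,0,14],[0,0,0,0,0,0,14]], newtons=25)

```text
clock: 40.3
tcp_pos: [0.5819, -0.1361, 0.1125]
orientation: [-0.0, 0.991, -0.132, 0.0]
wrist_force: [0.5, 0.6, 0.5]
grip_width: 0.0172
```

```bash
python3 - <<'E'
from h import *
snap('wrist','w17');st()
E
```

```text
{'clock': 40.35, 'joint_pos': [-0.4193, 0.2528, 1.7729, 0.0001, 1.1158, 1.4168], 'joint_vel': [0.001, -0.0004, -0.0007, 0.0, 0.0003, 0.0006], 'joint_efforts': [-0.1521, -38.4565, -28.1139, -0.0143, -0.0911, -0.002], 'tcp_pos': [0.5819, -0.1361, 0.1126], 'orientation': [-0.0, 0.9912, -0.1323, 0.0001], 'wrist_force': [-0.3663, 0.4431, 0.5236], 'moment': [0.068, 0.0397, -0.0173], 'grip_width': 0.0177}
```

View pics/w17.png

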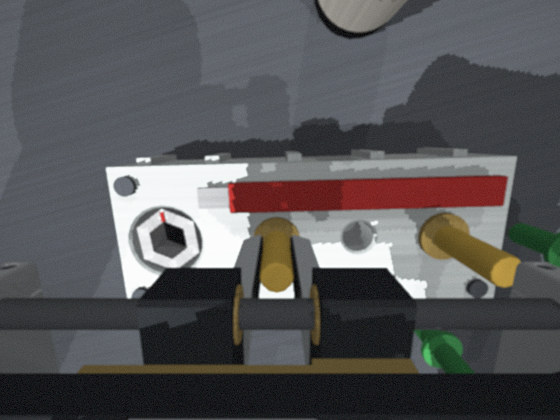

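Request:
arm_command(targets=[[0,0,0.3,0,0,0,14],[0,0,0.7,0,0,0,14],[0,0,1,0,0,0,14],[0,0,1,0,0,0,14],[0,0,0.7,0,0,0,14],[0,0.5,0,0,0,0,14],[0.06,1,0,0,0,0,14],[0.06,1,0,0,0,0,14],[0.06,1,0,0,0,0,14],[0.06,1,0,0,0,0,14]], newtons=35)

```text
clock: 41.6
tcp_pos: [0.5869, -0.0218, 0.2035]
orientation: [-0.0, 0.991, -0.132, -0.001]
wrist_force: [1.2, -0.9, -1.7]
grip_width: 0.0175
```

Request:
arm_command(targets=[[0.06,1,0,0,0,0,14],[0.06,1,0,0,0,0,14],[0.06,1,0,0,0,0,14],[0.06,1,0,0,0,0,14],[0.06,1,0,0,0,0,14],[0.06,1,0,0,0,0,14],[0.06,1,0,0,0,0,14],[0.06,1,0,0,0,0,14],[0.06,1,0,0,0,0,14],[0.06,1,0,0,0,0,14]])

```text
clock: 42.85
tcp_pos: [0.6016, 0.2278, 0.2034]
orientation: [0.0, 0.991, -0.132, -0.001]
wrist_force: [-0.2, -0.0, -1.0]
grip_width: 0.0174
```

Request:
arm_command(targets=[[0.06,1,0,0,0,0,14],[0,0.5,0,0,0,0,14],[0,0,0,0,0,0,14]])

```text
clock: 43.22
tcp_pos: [0.6036, 0.2645, 0.2041]
orientation: [0.0, 0.991, -0.132, -0.001]
wrist_force: [0.5, -0.9, -1.5]
grip_width: 0.0173
```

```bash
python3 - <<'E'
from h import *
snap('wrist','w18');st()
E
```

```text
{'clock': 43.275, 'joint_pos': [0.2403, 0.2861, 1.5517, -0.0004, 1.3051, 2.0761], 'joint_vel': [-0.0151, -0.0088, 0.0031, -0.0012, -0.0005, 0.0005], 'joint_efforts': [0.7341, -43.6941, -31.9984, 0.0213, -0.0713, 0.0089], 'tcp_pos': [0.6039, 0.2638, 0.2043], 'orientation': [0.0004, 0.9912, -0.1321, -0.0005], 'wrist_force': [0.7277, -0.0959, -2.2919], 'moment': [0.0346, 0.0244, -0.0271], 'grip_width': 0.0172}
```

View pics/w18.png

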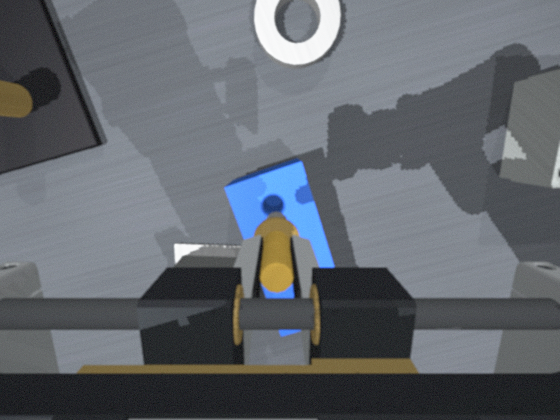

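```bash
python3 - <<'E'
from h import *
crop('w18',215,145,345,265,5.5,'c25')
d=load('w18');print(back(d,272.5-1.4,204.5,.06))
z=.2043-.0085+.028;print(proj(d,[.6039,.2638,z]),z)
E
```

```text
[0.60830567 0.26903661 0.06      ]
[278.21017535 277.93213878] 0.2238
```

View pics/c25.png

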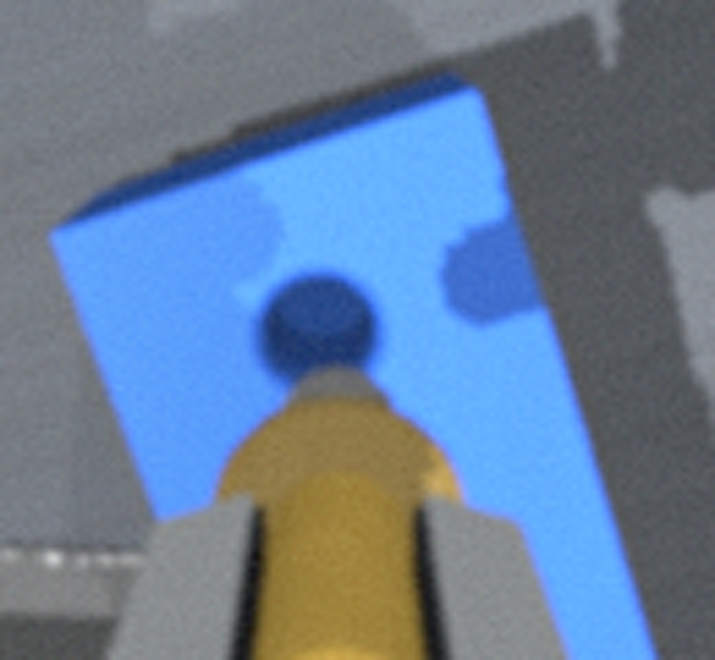

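```bash
python3 - <<'E'
from h import *
snap('wrist','w19')
s=sensors.sense();print(s['tcp_pos'],s['clock'])
d=load('w19');T=s['tcp_pos']
print('stemtop',proj(d,[T[0],T[1],T[2]+.0195]),'foot',(proj(d,[T[0],T[1],T[2]-.0905])-[215,145])*5.5,'flange top ctr',(proj(d,[T[0],T[1],T[2]-.0375])-[215,145])*5.5)
ex=np.array([np.cos(-.265),np.sin(-.265)])
print('flange front',(proj(d,[T[0]+.017*ex[0],T[1]+.017*ex[1],T[2]-.0375])-[215,145])*5.5,'foot front',(proj(d,[T[0]+.008*ex[0],T[1]+.008*ex[1],T[2]-.0905])-[215,145])*5.5)
print(back(d,272.6,204.4,.06),back(d,271.2,204.4,.06))
crop('w19',215,145,345,265,5.5,'c26')
E
```

```text
[0.60407123 0.26342942 0.20452343] 43.325
stemtop [277.66916788 278.21000915] foot [340.23947993 417.55208429] flange top ctr [341.80112796 528.35735244]
flange front [341.96791128 400.73499098] foot front [340.28973281 369.31877924]
[0.60825534 0.26678467 0.06      ] [0.60864541 0.26822265 0.06      ]
```

View pics/c26.png

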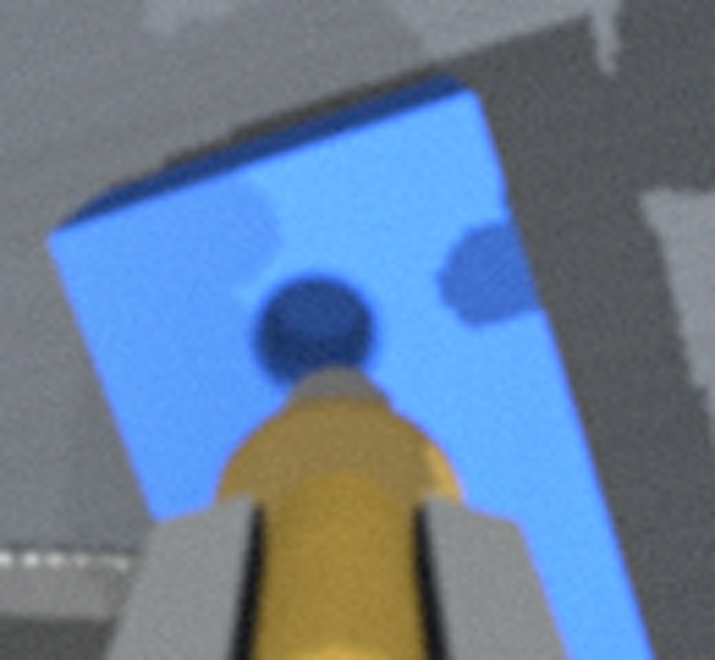

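Request:
arm_command(targets=[[0.15,0.16,-0.2,0,0,0,14],[0,0,-0.6,0,0,0,14],[0,0,-0.6,0,0,0,14],[0,0,-0.4,0,0,0,14],[0,0,0,0,0,0,14],[0,0,0,0,0,0,14]])

```text
clock: 44.08
tcp_pos: [0.6084, 0.268, 0.1604]
orientation: [-0.0, 0.991, -0.132, 0.0]
wrist_force: [-0.3, 0.0, -1.4]
grip_width: 0.0175
```

```bash
python3 - <<'E'
from h import *
snap('wrist','w20')
s=sensors.sense();print(s['tcp_pos'],s['clock'],s['wrist_force'])
d=load('w20');T=s['tcp_pos']
P=lambda p:(proj(d,p)-[215,145])*5.5
ex=np.array([np.cos(-.265),np.sin(-.265)])
print('flange front',P([T[0]+.017*ex[0],T[1]+.017*ex[1],T[2]-.0375]),'hole if at tcp: front',P([T[0]+.0115*ex[0],T[1]+.0115*ex[1],.06]),'ctr',P([T[0],T[1],.06]))
crop('w20',215,145,345,265,5.5,'c27')
E
```

```text
[0.6085539  0.26801203 0.16067223] 44.125 [-0.01867349 -0.01606297 -1.16452096]
flange front [338.9412603  402.66716958] hole if at tcp: front [338.26773261 336.13618215] ctr [338.25222478 403.26492475]
```

View pics/c27.png

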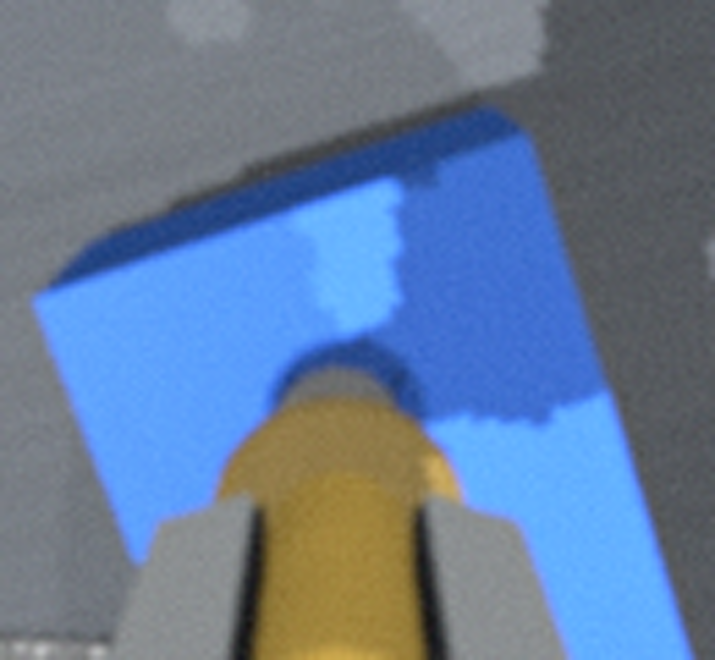

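Request:
arm_command(targets=[[-0.01,-0.05,0,0,0,0,14],[0,0,-0.3,0,0,0,14],[0,0,-0.3,0,0,0,14],[0,0,-0.3,0,0,0,14],[0,0,0,0,0,0,14]])

```text
clock: 44.75
tcp_pos: [0.6072, 0.2664, 0.1361]
orientation: [0.0, 0.991, -0.132, -0.001]
wrist_force: [-0.1, -0.3, -2.1]
grip_width: 0.0173
```

Request:
arm_command(targets=[[0,0,-0.3,0,0,0,14],[0,0,-0.4,0,0,0,14],[0,0,-0.3,0,0,0,14],[0,0,-0.2,0,0,0,14],[0,0,-0.08,0,0,0,14],[0,0,0,0,0,0,14]])

```text
clock: 45.5
tcp_pos: [0.6079, 0.2666, 0.1055]
orientation: [0.0, 0.991, -0.132, 0.0]
wrist_force: [0.4, -0.1, -1.5]
grip_width: 0.0176
```

Request:
arm_command(targets=[[0,0,-0.08,0,0,0,14],[0,0,0,0,0,0,14],[0,0,0,0,0,0,28],[0,0,0,0,0,0,40],[0,0,0,0,0,0,40],[0,0,0.4,0,0,0,40],[0,0,1,0,0,0,40],[0,0,1,0,0,0,40],[0,0,1,0,0,0,40],[0,0,1,0,0,0,60]])

```text
clock: 46.75
tcp_pos: [0.608, 0.2667, 0.2153]
orientation: [-0.0, 0.991, -0.132, 0.001]
wrist_force: [0.5, 0.1, -0.4]
grip_width: 0.0468
```

```bash
python3 - <<'E'
from h import *
snap('wrist','w21');st();snap('side','s21');crop('s21',190,110,340,300,3.1,'c28')
E
```

```text
{'clock': 46.8, 'joint_pos': [0.243, 0.2833, 1.5265, 0.0, 1.3241, 2.0791], 'joint_vel': [0.001, 0.0058, -0.0066, 0.0002, -0.0756, 0.0011], 'joint_efforts': [-0.432, -33.1088, -23.0279, -0.0344, 0.1683, 0.0025], 'tcp_pos': [0.6099, 0.2672, 0.2196], 'orientation': [-0.0014, 0.9912, -0.1322, 0.0036], 'wrist_force': [1.3111, -0.4243, 3.1585], 'moment': [0.102, -0.0754, 0.014], 'grip_width': 0.0504}
```

View pics/w21.png

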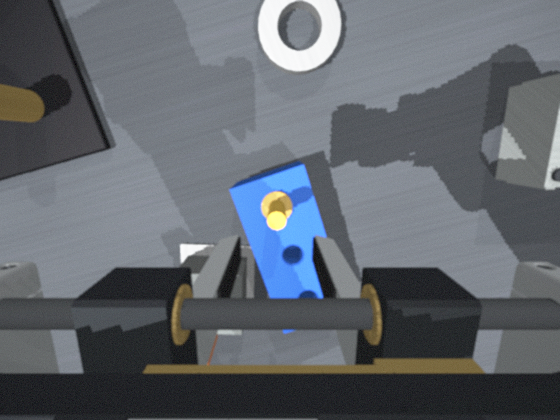

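View pics/c28.png

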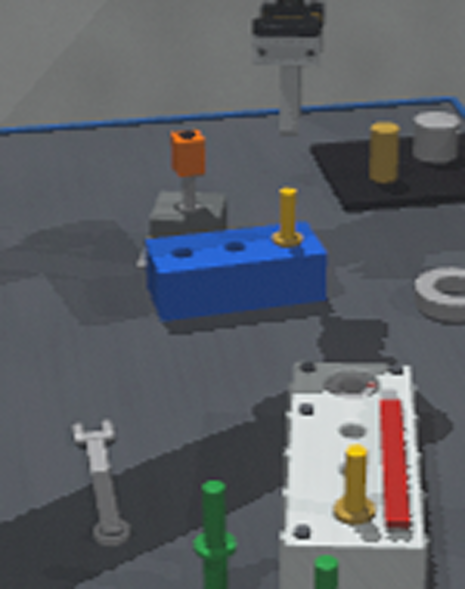

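Request:
arm_command(targets=[[-0.05,-0.5,0,0,0,0,50],[-0.1,-1,0,0,0,0,50],[-0.1,-1,0,0,0,0,50],[-0.1,-1,0,0,0,0,50],[-0.1,-1,0,0,0,0,50],[-0.1,-1,0,0,0,0,50],[-0.1,-1,0,0,0,0,50],[-0.1,-1,0,0,0,0,50],[-0.1,-1,0,0,0,0,50],[-0.1,-1,0,0,0,0,50]])

```text
clock: 48.1
tcp_pos: [0.5827, 0.0269, 0.2121]
orientation: [0.0, 0.991, -0.133, -0.001]
wrist_force: [-0.0, 0.5, -0.3]
grip_width: 0.0504
```

Request:
arm_command(targets=[[-0.1,-1,0,0,0,0,50],[-0.1,-1,0,0,0,0,50],[-0.1,-1,0,0,0,0,50],[-0.1,-1,0,0,0,0,50],[-0.1,-1,0,0,0,0,50],[-0.1,-1,0,0,0,0,50],[-0.1,-1,0,0,0,0,50],[-0.1,-1,0,0,0,0,50],[-0.1,-1,0,0,0,0,50],[-0.1,-1,0,0,0,0,50]])

```text
clock: 49.35
tcp_pos: [0.5573, -0.2225, 0.2121]
orientation: [-0.0, 0.991, -0.133, -0.001]
wrist_force: [-0.4, -0.4, 0.0]
grip_width: 0.0497
```

Request:
arm_command(targets=[[-0.2,-0.8,0,0,0,0,50],[0,-0.45,0,0,0,0,50],[0,0,0,0,0,0,50],[0,0,0,0,0,0,50]])

```text
clock: 49.85
tcp_pos: [0.5541, -0.2515, 0.2133]
orientation: [-0.0, 0.991, -0.132, -0.0]
wrist_force: [-0.9, 0.3, -0.7]
grip_width: 0.0499
```

```bash
python3 - <<'E'
from h import *
snap('wrist','w22');st();d=load('w22');print(proj(d,[.5537,-.2525,.132]));crop('w22',230,150,330,250,6,'c29')
E
```

```text
{'clock': 49.9, 'joint_pos': [-0.612, 0.1625, 1.6798, 0.0002, 1.2995, 1.2232], 'joint_vel': [0.0033, -0.0007, -0.0015, -0.0009, 0.0007, 0.0001], 'joint_efforts': [-0.3168, -37.7399, -31.1203, 0.0309, -0.0665, 0.0004], 'tcp_pos': [0.5542, -0.2514, 0.2134], 'orientation': [-0.0001, 0.9913, -0.1319, -0.0001], 'wrist_force': [0.4635, 0.733, 0.1895], 'moment': [0.0501, 0.027, -0.0116], 'grip_width': 0.0503}
[277.82100031 224.32660684]
```

View pics/w22.png

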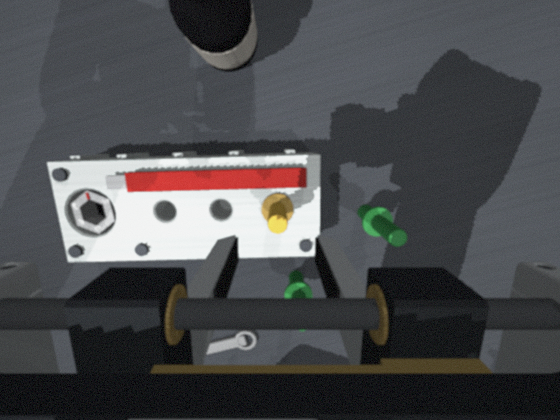

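Request:
arm_command(targets=[[0,-0.03,-0.4,0,0,0,50],[0,0,-0.8,0,0,0,50],[0,0,-0.9,0,0,0,50],[0,0,-0.9,0,0,0,50],[0,0,-0.7,0,0,0,50],[0,0,-0.3,0,0,0,50],[0,0,0,0,0,0,50]])

```text
clock: 50.78
tcp_pos: [0.5539, -0.2527, 0.1129]
orientation: [-0.0, 0.991, -0.132, -0.0]
wrist_force: [-0.4, -0.1, -0.8]
grip_width: 0.0503
```

Request:
arm_command(targets=[[0,0,0,0,0,0,14],[0,0,0,0,0,0,14],[0,0,0,0,0,0,14],[0,0,0,0,0,0,14]], newtons=25)

```text
clock: 51.28
tcp_pos: [0.5543, -0.2529, 0.1138]
orientation: [0.0, 0.991, -0.132, 0.0]
wrist_force: [0.3, 0.2, 1.3]
grip_width: 0.0173
```

```bash
python3 - <<'E'
from h import *
snap('wrist','w23');st()
E
```

```text
{'clock': 51.325, 'joint_pos': [-0.614, 0.2759, 1.742, 0.0001, 1.1232, 1.2222], 'joint_vel': [0.0006, 0.0018, -0.0009, -0.0012, -0.0023, 0.0009], 'joint_efforts': [-0.2361, -39.0816, -27.9587, -0.0298, -0.1226, -0.003], 'tcp_pos': [0.5543, -0.2529, 0.1138], 'orientation': [0.0001, 0.9912, -0.1323, 0.0003], 'wrist_force': [-0.2431, 0.4086, 1.4198], 'moment': [0.1386, 0.0401, -0.0201], 'grip_width': 0.0178}
```

View pics/w23.png

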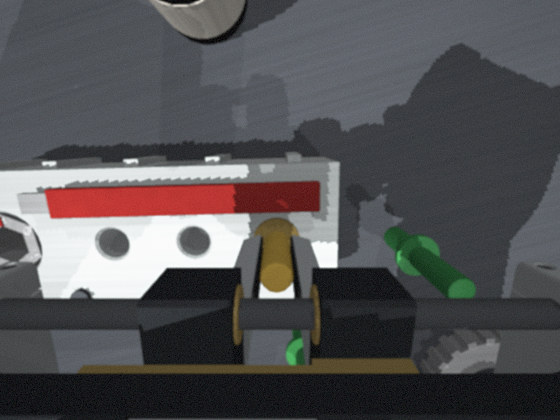

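Request:
arm_command(targets=[[0,0,0.3,0,0,0,14],[0,0,0.7,0,0,0,14],[0,0,1,0,0,0,14],[0,0,1,0,0,0,14],[0,0,0.7,0,0,0,14],[0,0.5,0,0,0,0,14],[-0.14,1,0,0,0,0,14],[-0.14,1,0,0,0,0,14],[-0.14,1,0,0,0,0,14],[-0.14,1,0,0,0,0,14]], newtons=35)

```text
clock: 52.58
tcp_pos: [0.5396, -0.1381, 0.2056]
orientation: [-0.0, 0.991, -0.132, -0.0]
wrist_force: [0.4, -0.0, -1.1]
grip_width: 0.0173
```

Request:
arm_command(targets=[[-0.14,1,0,0,0,0,14],[-0.14,1,0,0,0,0,14],[-0.14,1,0,0,0,0,14],[-0.14,1,0,0,0,0,14],[-0.14,1,0,0,0,0,14],[-0.14,1,0,0,0,0,14],[-0.14,1,0,0,0,0,14],[-0.14,1,0,0,0,0,14],[-0.14,1,0,0,0,0,14],[-0.14,1,0,0,0,0,14]])

```text
clock: 53.82
tcp_pos: [0.5043, 0.1114, 0.2059]
orientation: [-0.0, 0.991, -0.132, 0.0]
wrist_force: [-0.0, -0.2, -1.8]
grip_width: 0.0178
```

Request:
arm_command(targets=[[-0.14,1,0,0,0,0,14],[-0.14,1,0,0,0,0,14],[-0.14,1,0,0,0,0,14],[-0.14,1,0,0,0,0,14],[-0.14,1,0,0,0,0,14],[0,0.7,0,0,0,0,14],[0,0.3,0,0,0,0,14],[0,0,0,0,0,0,14],[0,0,0,0,0,0,14]])

```text
clock: 54.95
tcp_pos: [0.4877, 0.2591, 0.2059]
orientation: [0.0, 0.991, -0.133, -0.0]
wrist_force: [0.9, 0.0, -1.1]
grip_width: 0.0176
```

```bash
python3 - <<'E'
from h import *
snap('wrist','w24');st();crop('w24',215,145,345,265,5.5,'c30')
d=load('w24');T=sensors.sense()['tcp_pos'];P=lambda p:(proj(d,p)-[215,145])*5.5
ex=np.array([np.cos(-.265),np.sin(-.265)])
print('flange front',P([T[0]+.017*ex[0],T[1]+.017*ex[1],T[2]-.0375]),'foot front',P([T[0]+.008*ex[0],T[1]+.008*ex[1],T[2]-.0905]))
E
```

```text
{'clock': 55.0, 'joint_pos': [0.283, 0.0378, 1.8286, -0.0002, 1.2753, 2.1201], 'joint_vel': [-0.001, -0.0004, 0.0011, 0.0031, -0.0013, 0.0004], 'joint_efforts': [0.1991, -33.1384, -31.5837, -0.0174, -0.0695, -0.0005], 'tcp_pos': [0.4878, 0.259, 0.2059], 'orientation': [0.0001, 0.9911, -0.1328, 0.0], 'wrist_force': [-0.7925, 0.8511, -0.6811], 'moment': [0.0378, 0.0021, -0.016], 'grip_width': 0.0177}
flange front [339.74445872 402.37752543] foot front [338.80185809 370.93875061]
```

View pics/w24.png

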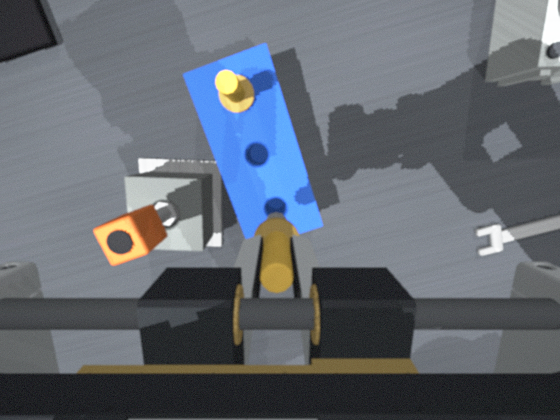

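View pics/c30.png

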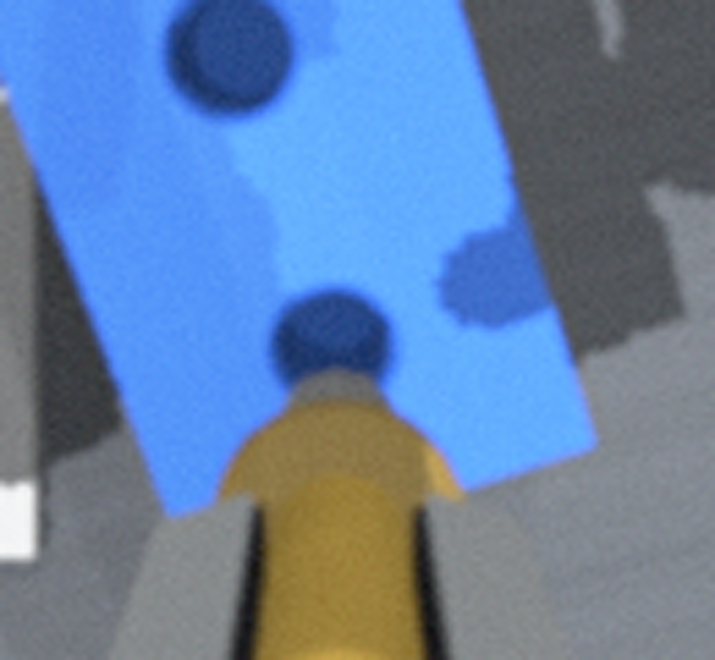

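```bash
python3 - <<'E'
from h import *
d=load('w24')
u,v=f(331.5,345,5.5,215,145);print(back(d,u+.3,v,.06),np.linalg.norm(back(d,u+.3,v,.06)[:2]-[.608,.2666]))
ex=np.array([np.cos(-.265),np.sin(-.265)])
u,v=f(331.5,288,5.5,215,145);print(back(d,u+.3,v,.06)[:2]-.0115*ex)
E
```

```text
[0.48811432 0.26042212 0.06      ] 0.12004474970057917
[0.48791784 0.26045667]
```

Hole at (0.488, 0.2604). Shift y +1.4 mm, descend and check.

Request:
arm_command(targets=[[0.01,0.055,-0.2,0,0,0,14],[0,0,-0.6,0,0,0,14],[0,0,-0.6,0,0,0,14],[0,0,-0.4,0,0,0,14],[0,0,0,0,0,0,14],[0,0,0,0,0,0,14]])

```text
clock: 55.75
tcp_pos: [0.4881, 0.2611, 0.1612]
orientation: [-0.0, 0.991, -0.132, 0.0]
wrist_force: [0.6, -0.1, -0.9]
grip_width: 0.0173
```

```bash
python3 - <<'E'
from h import *
snap('wrist','w25')
s=sensors.sense();print(s['tcp_pos'],s['clock'],s['wrist_force'])
d=load('w25');T=s['tcp_pos']
P=lambda p:(proj(d,p)-[215,145])*5.5
ex=np.array([np.cos(-.265),np.sin(-.265)])
print('hole if at tcp: front',P([T[0]+.0115*ex[0],T[1]+.0115*ex[1],.06]),'ctr',P([T[0],T[1],.06]))
crop('w25',215,145,345,265,5.5,'c31')
E
```

```text
[0.48829528 0.26117093 0.16154391] 55.8 [-0.22232993  0.07583789 -1.1794991 ]
hole if at tcp: front [338.24631282 334.91311782] ctr [338.22892694 401.83049548]
```

View pics/c31.png

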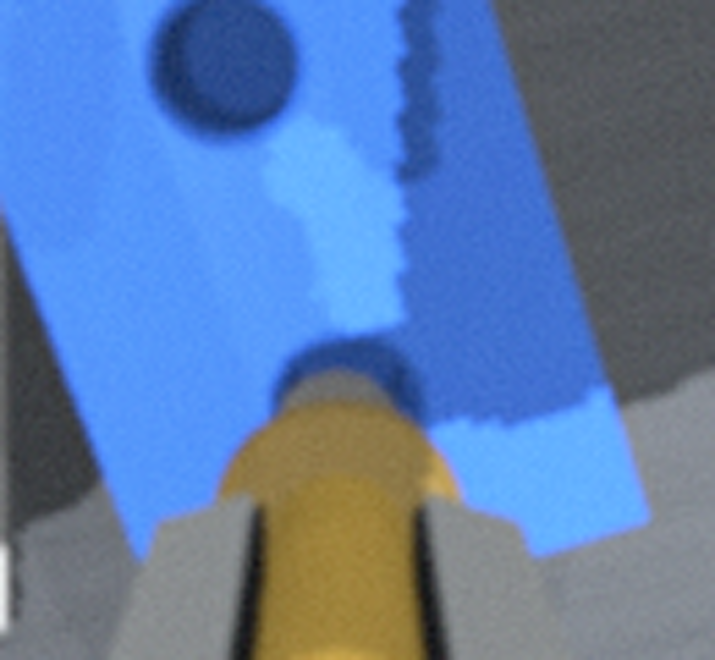

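Same offset as the first time (hole centre 347 vs 338), so the same −1.2 mm correction in y.

Request:
arm_command(targets=[[-0.01,-0.05,0,0,0,0,14],[0,0,-0.3,0,0,0,14],[0,0,-0.3,0,0,0,14],[0,0,-0.3,0,0,0,14],[0,0,0,0,0,0,14]])

```text
clock: 56.42
tcp_pos: [0.4869, 0.2596, 0.1373]
orientation: [0.0, 0.991, -0.132, -0.001]
wrist_force: [0.6, -0.0, -1.5]
grip_width: 0.0175
```

Request:
arm_command(targets=[[0,0,-0.3,0,0,0,14],[0,0,-0.4,0,0,0,14],[0,0,-0.3,0,0,0,14],[0,0,-0.2,0,0,0,14],[0,0,-0.08,0,0,0,14],[0,0,0,0,0,0,14]])

```text
clock: 57.18
tcp_pos: [0.4877, 0.2598, 0.1064]
orientation: [-0.0, 0.991, -0.132, 0.0]
wrist_force: [0.2, 0.6, -1.9]
grip_width: 0.0171
```

Request:
arm_command(targets=[[0,0,-0.09,0,0,0,14],[0,0,0,0,0,0,14],[0,0,0,0,0,0,28],[0,0,0,0,0,0,40],[0,0,0,0,0,0,40],[0,0,0.4,0,0,0,40],[0,0,1,0,0,0,40],[0,0,1,0,0,0,40],[0,0,1,0,0,0,40],[0,0,1,0,0,0,60]])

```text
clock: 58.42
tcp_pos: [0.4877, 0.2598, 0.2159]
orientation: [-0.0, 0.991, -0.132, 0.0]
wrist_force: [-0.1, 0.1, -0.8]
grip_width: 0.0471
```

Request:
arm_command(targets=[[-0.3,-1,0.6,0,0,0,60],[-0.3,-1,0.6,0,0,0,60],[-0.3,-1,0.6,0,0,0,60],[0,-1,0.6,0,0,0,60],[0,-1,0,0,0,0,60],[0,-1,0,0,0,0,60],[0,-1,0,0,0,0,60],[0,-1,0,0,0,0,60],[0,0,0,0,0,0,60],[0,0,0,0,0,0,60]])

```text
clock: 59.68
tcp_pos: [0.4652, 0.0602, 0.2746]
orientation: [-0.0, 0.991, -0.132, 0.0]
wrist_force: [-0.2, 0.4, -0.6]
grip_width: 0.06
```

```bash
python3 - <<'E'
from h import *
st()
for n in('wrist','side','top'): snap(n,n+'F')
crop('sideF',190,110,340,300,3.1,'c32');crop('topF',115,160,395,260,2.8,'c33')
E
```

```text
{'clock': 59.675, 'joint_pos': [-0.1138, -0.235, 1.9533, 0.0004, 1.4226, 1.7222], 'joint_vel': [0.0121, 0.006, 0.0009, -0.0006, -0.0015, -0.0022], 'joint_efforts': [-0.4916, -22.8138, -32.4661, -0.0103, -0.0776, 0.002], 'tcp_pos': [0.4652, 0.0602, 0.2746], 'orientation': [-0.0002, 0.9912, -0.1322, 0.0003], 'wrist_force': [-0.1703, 0.385, -0.6112], 'moment': [0.0641, 0.0194, 0.0323], 'grip_width': 0.06}
```

View pics/wristF.png

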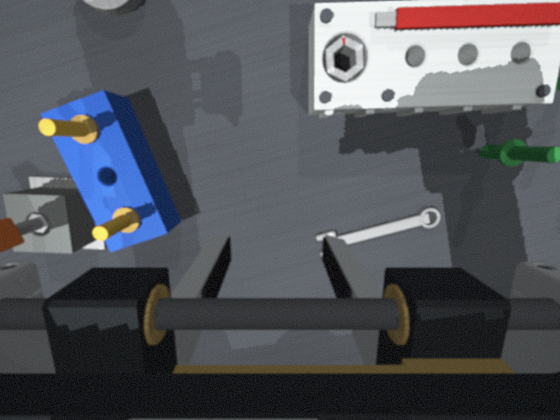

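View pics/c32.png

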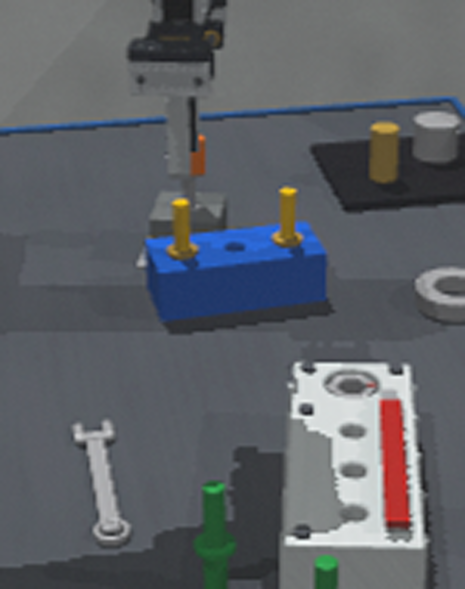

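View pics/topF.png

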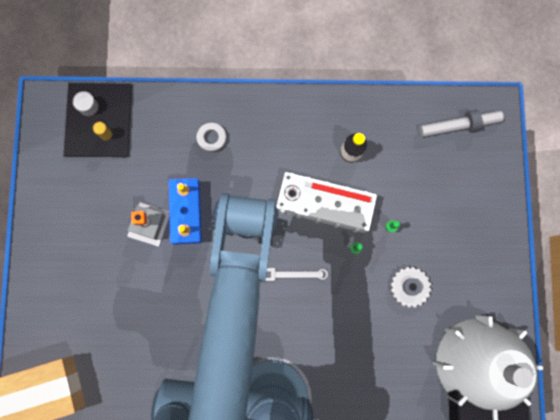

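```bash
python3 - <<'E'
from h import *
print(workorder.hand_in())
E
```

```text
the job is handed in; nothing more can be done
None
```

The job is done and handed in at about 60 s of the 208 s allowed. No verdict came back, so the results below are from my own checks.

- **Lock screw:** I loosened it in four regrasped quarter turns, until the twisting moment held at 0.63 N m against the 0.15 N m friction. The red mark then lay within about 0.01 rad of where I expect it for 6.4 rad, taking angle 0 to point along the block's x axis. The top view showed the keeper bar clear of the flanges.
- **Key:** It is back in the stand. Its grip top sits at the same height in the side view as at the start, and it leans slightly at most.
- **Plungers:** Two were present, at y = 25 and y = −95 mm; the bore at y = −35 mm was empty. Both are now in the rack's two end holes, with their flanges seen lying on the rack's top. All three bores in the block are empty.
- **Wash rack:** It was knocked about 5 cm sideways during the run. I measured its position again before placing anything.
- **Bystanders:** The gear, bearing, oil bottle, spanner and green parts look unmoved in the last top picture. The wrist forces I read stayed below about 7 N.

The cameras and the arm disagreed by 1 to 3 mm at times. I corrected the two plunger placings by about 1 mm from a second look before insertion; the key's return was set on a compromise of the readings. No check failed.

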